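Grade a mixed lot of bearing balls

TASK

First fasten the catch tray to the ball grader: take the red spring clip off its stand and clip it over the tray's end wall and the yellow tab together. Then put every ball from the grey nest into the scoop, and with all of them in it tip the scoop gently onto the ramp at the grader's high end, pouring towards the tall wall there, so that they roll back down into the tray pockets by size. Finally stand the empty scoop back on its black mat, leaving the clip on and the loose steel disc where it is.

Things in the scene. Friction and masses are not known exactly. Their poses are not given: they have to be found in the camera images.
- grader: Blue ball grader, fixed, 340 mm long (own y -181..+159), 138 wide (own x), sloping 11 deg down to own -y; origin on the table. Ramp at y +100..+155 mm, then bars: 17 mm gaps (y +5..+100: small balls drop), 33 mm gaps (y -75..+5: medium drop), none (y -177..-75: large drop). Below, lanes slope to own +x into the tray. Balls that land slowly sort themselves; fast ones may jump a gap.
- grader_head (a point): Middle of the ramp's surface (grader's own x 0, y +120, 116 mm high): where to tip balls. 130 mm free width between side panels (tops 167 mm high here, lower downhill); its ridges stand 8 mm proud. Tall head wall at y +155 mm, top 215 mm high: balls poured towards it (own +y) lose their speed, then roll down under the scoop's edge (leave 55 mm or more). Axes as the grader's.
- grader_tab (a point): Middle of the top edge (50 mm high) of the grader's upright yellow tab, 3.5 mm thick, at the low end (grader's own x +115, y -183 mm). It runs along own x, 40 mm free on the -x and 25 on the +x side. The tray's end wall (3.5 mm thick, 50 high) stands 1 mm from it on the +y side: together an 8 mm edge, its middle 2.25 mm to +y of this point. Axes as the grader's.
- tray: Loose grey catch tray, 85 (own x) x 284 mm (own y), walls 50 mm high, open towards the grader, 0.6 kg; origin: middle of its underside, axes as the grader's. Pockets: own y +44..+138 mm for small, -36..+44 medium, -138..-36 large balls. It starts in its right place, at the grader's own x +111.5, y -38.5 mm.
- mat: Black rubber mat, 130 (own x) x 190 (own y) x 3 mm, fixed; origin: middle of its underside. The scoop's place, lengthwise on it.
- scoop: Aluminium scoop, 0.2 kg, 106 mm wide (own x), own y -90..+70 mm, walls 52 mm high, open at the front (own -y), where it pours. Floor falls 12 deg to the back, so balls stay in it when level and roll out when tilted nose down (about own x) by 20 to 45 deg. Origin on its underside. Balls go in through the open top in front of the bar (own y -70..-20); they roll to the back.
- scoop_bar (a point): Middle of the scoop's black carrying bar (own y +12, 100 mm above the underside): 106 mm long in own x, 14 mm thick in own y, 24 mm tall (88..112 mm), carried by posts on the side walls. Axes as the scoop's.
- scoop_lip (a point): Middle of the scoop's pouring edge (own y -90 mm, 40 mm above its underside).
- clip: Red sprung clip like an upright clothes peg, 60 g; origin: its pivot, z up. Handles 22 mm wide (own x), 7..43 mm above the pivot, 29 mm apart outside (own y) at 25 mm up. Squeezed to 20 mm (10 N rising to 16, then a stop; 30 N is fine) the jaws spread to 20 mm; released they grip with 7 N. Starts at 84 mm, parked on an upright plate 7.6 mm thick (own y), 60 high, base 70 x 60 mm.
- clip_nip (a point): Point midway between the clip's jaw pads, 32 mm below the pivot. Pads 24 mm wide (own x), from 26 to 38 mm below the pivot.
- clip_jaw (a joint): Opening of the clip (rad): -0.2 jaws shut, about 0 holding an 8 mm edge, +0.38 fully squeezed open.
- nest: Grey ball nest, fixed, base 210 (own x) x 150 (own y) x 6 mm; origin: middle of its underside. Eight square cup posts 11 mm wide, tops 24 mm high, in two rows (own y -42, +42 mm) of four, 52 mm apart in own x. Balls sit on some of the posts, in any order.
- S1_center (a point): Small steel ball, 14 mm diameter, 11 g; this is its centre. May be absent (None).
- M1_center (a point): Medium brass ball, 30 mm diameter, 120 g; this is its centre. May be absent (None).
- L1_center (a point): Large white nylon ball, 46 mm diameter, 58 g; this is its centre. May be absent (None).
- S2_center (a point): Small steel ball, 14 mm diameter, 11 g; this is its centre. May be absent (None).
- M2_center (a point): Medium brass ball, 30 mm diameter, 120 g; this is its centre. May be absent (None).
- L2_center (a point): Large white nylon ball, 46 mm diameter, 58 g; this is its centre. May be absent (None).
- S3_center (a point): Small steel ball, 14 mm diameter, 11 g; this is its centre. May be absent (None).
- M3_center (a point): Medium brass ball, 30 mm diameter, 120 g; this is its centre. May be absent (None).
- flange: Loose steel disc, 52 mm across, 30 mm high, bystander; leave it where it is.
Not all that is in view belongs to the job. What is shaped like the part that bears M2_center but orange or pink is not meant.

How it is judged:
On the way, in this order (a step that is already met when the one before it is completed fails the run):
1. the clip is let go, gripping tray wall and yellow tab together (x of clip_nip in the frame of grader_tab between -0.03 and 0.022 m and y of clip_nip in the frame of grader_tab between -0.006 and 0.01 m and z of clip_nip in the frame of grader_tab between -0.03 and -0.001 m and value of joint clip_jaw above -0.09 rad and contact force between clip and tray above 0.3 N and contact force between clip and grader above 0.3 N and contact force between the fingers and clip below 0.1 N), for 0.3 s.
2. every ball is in the scoop, let go (x of S1_center in the frame of scoop between -0.052 and 0.052 m and y of S1_center in the frame of scoop between -0.095 and 0.07 m and z of S1_center in the frame of scoop between 0 and 0.08 m and contact force between the fingers and S1 below 0.1 N and x of M1_center in the frame of scoop between -0.052 and 0.052 m and y of M1_center in the frame of scoop between -0.095 and 0.07 m and z of M1_center in the frame of scoop between 0 and 0.08 m and contact force between the fingers and M1 below 0.1 N and x of L1_center in the frame of scoop between -0.052 and 0.052 m and y of L1_center in the frame of scoop between -0.095 and 0.07 m and z of L1_center in the frame of scoop between 0 and 0.08 m and contact force between the fingers and L1 below 0.1 N and x of S2_center in the frame of scoop between -0.052 and 0.052 m and y of S2_center in the frame of scoop between -0.095 and 0.07 m and z of S2_center in the frame of scoop between 0 and 0.08 m and contact force between the fingers and S2 below 0.1 N and x of M2_center in the frame of scoop between -0.052 and 0.052 m and y of M2_center in the frame of scoop between -0.095 and 0.07 m and z of M2_center in the frame of scoop between 0 and 0.08 m and contact force between the fingers and M2 below 0.1 N and x of L2_center in the frame of scoop between -0.052 and 0.052 m and y of L2_center in the frame of scoop between -0.095 and 0.07 m and z of L2_center in the frame of scoop between 0 and 0.08 m and contact force between the fingers and L2 below 0.1 N and x of S3_center in the frame of scoop between -0.052 and 0.052 m and y of S3_center in the frame of scoop between -0.095 and 0.07 m and z of S3_center in the frame of scoop between 0 and 0.08 m and contact force between the fingers and S3 below 0.1 N and x of M3_center in the frame of scoop between -0.052 and 0.052 m and y of M3_center in the frame of scoop between -0.095 and 0.07 m and z of M3_center in the frame of scoop between 0 and 0.08 m and contact force between the fingers and M3 below 0.1 N), for 0.2 s.
3. the scoop is tipped with its pouring edge over the grader's ramp, pouring towards the head wall (angle between scoop's own z axis and vertical above 0.3 rad and horizontal distance between scoop_lip and grader_head below 0.085 m and height (world z) of scoop_lip above 0.12 m and y of scoop in the frame of grader below 0.12 m), for 0.1 s.
4. every ball lies in the tray pocket for its size (x of S1_center in the frame of tray between -0.043 and 0.043 m and y of S1_center in the frame of tray between 0.0435 and 0.1385 m and z of each of S1_center, M1_center, L1_center, S2_center, M2_center, L2_center, S3_center, M3_center in the frame of tray below 0.05 m and x of M1_center in the frame of tray between -0.043 and 0.043 m and y of M1_center in the frame of tray between -0.0365 and 0.0435 m and x of L1_center in the frame of tray between -0.043 and 0.043 m and y of L1_center in the frame of tray between -0.1385 and -0.0365 m and x of S2_center in the frame of tray between -0.043 and 0.043 m and y of S2_center in the frame of tray between 0.0435 and 0.1385 m and x of M2_center in the frame of tray between -0.043 and 0.043 m and y of M2_center in the frame of tray between -0.0365 and 0.0435 m and x of L2_center in the frame of tray between -0.043 and 0.043 m and y of L2_center in the frame of tray between -0.1385 and -0.0365 m and x of S3_center in the frame of tray between -0.043 and 0.043 m and y of S3_center in the frame of tray between 0.0435 and 0.1385 m and x of M3_center in the frame of tray between -0.043 and 0.043 m and y of M3_center in the frame of tray between -0.0365 and 0.0435 m), for 0.3 s.
At the end, for the whole second after the job is handed in: Every ball is at rest in the tray pocket for its size; the scoop stands upright (within 0.1 rad) on the mat, its origin within 30 mm of the mat's middle; the clip still grips tray wall and tab together; the tray is within 10 mm of its place (all of step 4 and linear speed of each of S1, M1, L1, S2, M2, L2, S3, M3 below 0.05 m/s and horizontal distance between scoop and mat below 0.03 m and angle between scoop's own z axis and vertical below 0.1 rad and height (world z) of scoop below 0.012 m and linear speed of scoop below 0.02 m/s and x of clip_nip in the frame of grader_tab between -0.03 and 0.022 m and y of clip_nip in the frame of grader_tab between -0.006 and 0.01 m and z of clip_nip in the frame of grader_tab between -0.03 and -0.001 m and value of joint clip_jaw above -0.09 rad and contact force between clip and tray above 0.3 N and contact force between clip and grader above 0.3 N and x of tray in the frame of grader between 0.1015 and 0.1215 m and y of tray in the frame of grader between -0.0485 and -0.0285 m); the robot touches nothing.
It fails at once if the steel disc (flange) is moved by more than 40 mm (distance of flange from where it was at the start of the episode above 0.04 m).
Of S1, M1, L1, S2, M2, L2, S3, M3 only 4 to 6 are there at a start; the rules pass over those that are not, and their reading is None.
At some moment in a run one of scoop may be knocked a few centimetres aside while the robot is not near it.
It also fails if it takes over 210 s, if anything falls off the work surface, if the arm or the gripper's body presses on something with over 40 N, if the wrist force passes 120 N, or if a joint passes its speed limit or range.

ROBOT

A 6-joint arm with a two-finger parallel gripper is mounted at the origin on the work surface. World frame = base frame: x ahead of the robot, y to its left, z up, the work surface at z = 0. Lengths are in m, angles in rad, forces in N, time in s.
With the tool pointing down it reaches from about 0.25 to 0.725 m from the base axis. Payload 4 kg.
Tool frame: the origin (TCP) lies on the centre line of the jaws, within the pads' length; the fingertips stand manip.tips_ahead ahead of it and the grasp point (between the pads) lies 11 mm behind it (manip.tips_ahead is the distance from the TCP to the fingertips, in m); z points along the fingers, y is the line along which they close (so a half turn about z gives the same grasp; the last joint's range is limited). The gripper opens to 85 mm and grips with 20 to 120 N. Pads are 22 mm wide; open, the fingers measure 114 mm over their backs; the gripper's body (76 mm by 85 mm) begins 54 mm behind the grasp point. The pads swing forward as they close: fully open they stand 13 mm farther back than shut.
Start: joints at [-1.214, 0.241, 0.005, 1.335, 0, 1.571], TCP at [0.175, -0.469, 0.239] pointing down, gripper open.
Joint ranges: [-2.72, 2.72], [-1.05, 1.87], [-1.09, 1.28], [-1.99, 2.15], [-1.42, 1.44], [-3.14, 3.14]. Speed limits (rad/s): [2.79, 2.79, 3.14, 3.14, 3.14, 3.14].

INTERFACE

Orientations are given as a unit quaternion [x, y, z, w].
In Python, from bench import manip gives the robot as it stands.
- The arm moves only by the tool servo_tool, never from a script. Its argument "targets" is a list of rows, each a list of 3 entries, a list of its own where there are three numbers: the finger opening in cm, from 0 to 8.54, then the shift along the tool's x, y, z in cm, then the turn about the tool's z in rad. A call has 1 to 12 rows; each row is the pose to reach, as a shift and turn from the pose commanded when the call began, along the tool's axes at that moment; what a row does not reach only later rows make up. A row lasts 1/8 s, in which the tool goes at most 62.5 mm and 10.7 degrees, less where a joint would pass 70% of its speed; a pose out of reach is approached as far as the arm can. A call with a gripper value outside its range is refused whole. The fingers move at their own pace and stop on an object; "newtons" is the grip in N (left out, the last holds). Time passes only in rows, so rows that repeat a pose let the fingers close. It gives the time, the measured TCP pose, the force, the opening and the grip force at its end, in the units of the state.
- manip.get_state(): the state, without advancing time (a new reading comes with each control period).
- manip.capture(name): name is "side" or "top"; returns (picture, depth): 384x512x3 uint8, red, green, blue; 384x512 float32, m along the optical axis (not along the pixel's ray), 0 where there is no reading.
- manip.calibration(name): a dict with "fx", "fy", "cx", "cy" (pixels), "cam_to_world" (4x4, takes a point from camera to world coordinates). Camera axes: x right, y down, z forward; pixel columns grow to the right and rows downward; lengths in m; the calibration is good to about 2 mm. A picture is of the moment at which its call begins. calibration takes no time and is no camera call.
- manip.job_done(): hands the job in; it is judged then, once.
Trained networks look in the newest picture that a camera, given by its name, has taken for a name from the list of things; names that differ only in an ending like _2 or _b are one class to them, and where a whole thing is asked for, a point or a joint stands for the part that bears it (a point fixed in the world has none). Each returns a list of dicts, best first, with "conf" (0 to 1); they miss things now and then, are a little off and sometimes report something else, mostly with a low value. They report only what shows in the picture. A call takes as long as a camera call. They do not tell look-alikes from the thing itself.
- manip.cut_out(camera, thing): "pixels" (384x512 bool, what is visible of it) and "xy" ([column, row] in pixels, amid what is visible of it).
The state is a dict: "time_s": time; "qpos": joint angles; "dq": joint speeds; "effort": joint torques, N m; "tool_pos": TCP position; "tool_rot": TCP orientation; "force": force on the tool from outside, world axes, zero at the start; "torque": the same for the moment, N m; "grip_width": opening from 0.0 (shut) to 1.0 (fully open); "finger_force": force on a finger pad.
Only numpy, scipy, OpenCV 4.12 (cv2) and the standard library are available. Lean on these libraries where they do the work, as an engineer would, in place of code of your own. Each camera call takes 0.05 s, during which the arm holds its last target. There are 200 camera calls.

## Working session

There is one attempt and no reset: what is moved stays moved. The work goes in short steps, Python scripts to look and compute and a tool call to move; the robot and the scene stay as the last step left them, time stands still between calls to the robot, and variables do not carry over. Pictures are saved under pics/ and viewed, at most 14 in all, crops included, and the job is handed in when it is done.

Besides the shell and the picture viewer there is one more tool, called after "Request:" by a JSON object that holds its "fn" and its "kwargs". servo_tool: Moves the arm, as the interface text tells. Its arguments: {"type":"object","properties":{"targets":{"type":"array"},"newtons":{"type":"number"}},"required":["targets"]}

```bash
mkdir -p pics; ls
cat > h.py <<'E'
import numpy as np, cv2
from bench import manip
from scipy.spatial.transform import Rotation as R
def cloud(name,depth):
    c=manip.calibration(name); v,u=np.mgrid[0:384,0:512]
    P=np.stack([(u-c['cx'])/c['fx']*depth,(v-c['cy'])/c['fy']*depth,depth,np.ones_like(depth)],-1)
    W=P@np.array(c['cam_to_world']).T; W=W[...,:3]; W[depth<=0]=np.nan
    return W
def look(name):
    p,d=manip.capture(name); return p,cloud(name,d)
def save(p,f,s=1.5,crop=None):
    if crop: x0,y0,x1,y1=crop; p=p[y0:y1,x0:x1]
    cv2.imwrite('pics/'+f,cv2.resize(p[...,::-1],None,fx=s,fy=s,interpolation=cv2.INTER_CUBIC))
E
python3 - <<'E'
from h import *
s=manip.get_state(); print({k:np.round(v,3) for k,v in s.items()}, manip.tips_ahead)
for n in('top','side'):
    p,W=look(n); save(p,n+'0.png'); np.save(n+'0.npy',W)
    for t in ['grader','tray','mat','scoop','scoop_bar','clip','nest','S1_center','M1_center','L1_center','flange']:
        for r in manip.cut_out(n,t)[:5]:
            m=r['pixels']; q=W[m]; print(n,t,round(r['conf'],2),np.round(r['xy']),m.sum(),np.round(np.nanmedian(q,0),3),'zmax',np.round(np.nanmax(q[:,2]),3))
E
```

```text
pics
{'time_s': np.float64(0.0), 'qpos': array([-1.214,  0.241,  0.004,  1.335, -0.   ,  1.571]), 'dq': array([-0.001,  0.002, -0.002,  0.002, -0.   ,  0.   ]), 'effort': array([ 2.0000e-03, -3.7232e+01,  2.5241e+01,  1.7000e-02,  0.0000e+00,
       -0.0000e+00]), 'tool_pos': array([ 0.174, -0.468,  0.238]), 'tool_rot': array([ 0.984,  0.177, -0.   , -0.001]), 'force': array([ 0.102,  0.353, -0.294]), 'torque': array([-0.004,  0.004, -0.011]), 'finger_force': np.float64(0.0), 'grip_width': np.float64(1.002)} 0.008
top grader 0.87 [338. 227.] 8376 [ 0.457 -0.233  0.076] zmax 0.221
top tray 0.69 [345. 189.] 2927 [ 0.578 -0.262  0.011] zmax 0.057
top tray 0.58 [209. 207.] 2627 [0.494 0.109 0.033] zmax 0.12
top tray 0.55 [213. 138.] 26 [0.674 0.095 0.117] zmax 0.129
top mat 0.63 [229. 239.] 708 [0.416 0.065 0.004] zmax 0.058
top mat 0.35 [215. 135.] 29 [0.672 0.094 0.114] zmax 0.129
top mat 0.22 [338. 231.] 8298 [ 0.456 -0.233  0.08 ] zmax 0.221
top scoop 0.67 [212. 211.] 2636 [0.494 0.109 0.033] zmax 0.12
top scoop_bar 0.6 [206. 208.] 2675 [0.494 0.109 0.032] zmax 0.12
top clip 0.43 [21
[... 505 characters left out ...]
r 0.68 [285. 189.] 3248 [ 0.445 -0.059  0.107] zmax 0.216
side tray 0.89 [249. 192.] 1137 [ 0.57  -0.207  0.023] zmax 0.052
side mat 0.74 [290. 270.] 378 [0.414 0.152 0.003] zmax 0.006
side scoop 0.89 [267. 248.] 2593 [0.482 0.118 0.035] zmax 0.117
side scoop 0.48 [291. 269.] 357 [0.411 0.152 0.003] zmax 0.006
side scoop_bar 0.88 [266. 249.] 2619 [0.485 0.116 0.035] zmax 0.117
side clip 0.49 [194. 225.] 274 [0.678 0.092 0.096] zmax 0.128
side nest 0.89 [237. 322.] 4322 [0.531 0.331 0.005] zmax 0.064
side nest 0.49 [284. 188.] 3280 [ 0.444 -0.059  0.106] zmax 0.216
side L1_center 0.68 [254. 321.] 383 [0.487 0.363 0.059] zmax 0.07
side flange 0.73 [184. 273.] 420 [0.67  0.199 0.027] zmax 0.032
```

View pics/top0.png

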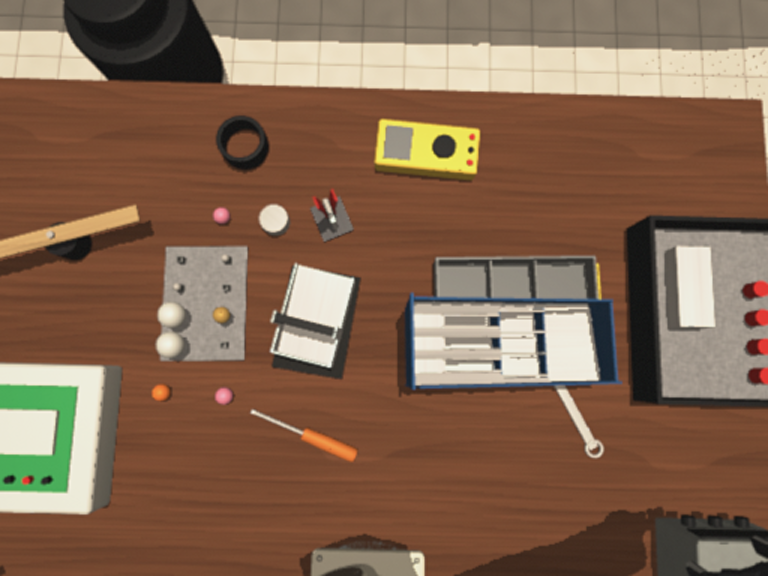

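View pics/side0.png

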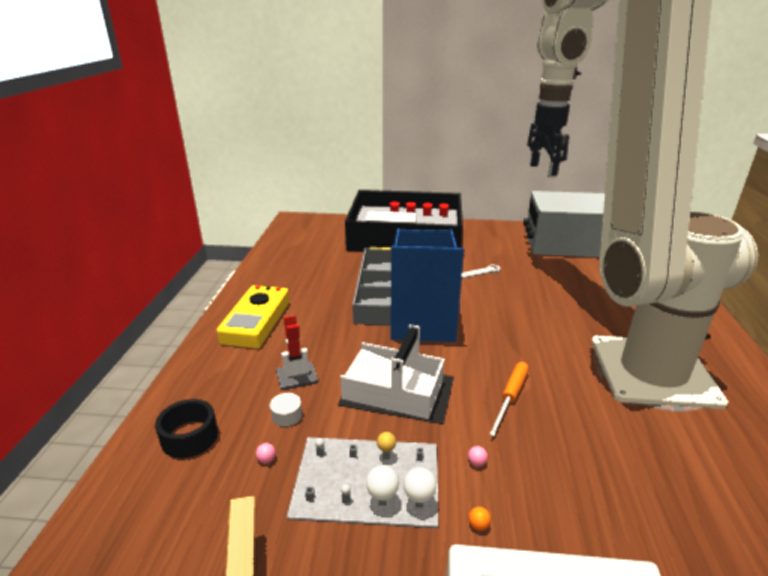

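The top view shows five balls on the nest: large at (171,315) and (169,345), medium at (222,314), small at (226,259) and (178,287). The decoys are pink at (221,215) and (223,396), and orange at (161,393). The clip is at (327,208), and the yellow tab is at the grader's right end, (598,280). Next I measure the poses.

```bash
cat >> h.py <<'E'
def rect(pts):
    (c,s,a)=cv2.minAreaRect((np.asarray(pts)[:,:2]*1000).astype(np.float32)); return np.round(c,1),np.round(s,1),round(a,1)
def go(x,y,z,phi):
    """shift (cm) and turn (rad) from present pose to TCP x,y,z (m), tool-x direction phi (deg), tool down"""
    s=manip.get_state(); r=R.from_quat(s['tool_rot']); d=r.inv().apply(np.array([x,y,z])-s['tool_pos'])*100
    X=r.as_matrix()[:,0]; ph=np.degrees(np.arctan2(X[1],X[0])); t=-np.radians((phi-ph+180)%360-180)
    print('now',np.round(s['tool_pos'],4),'phi',round(ph,1),'t',round(s['time_s'],2),'SHIFT',np.round(d,2),'TURN',round(t,3))
E
python3 - <<'E'
from h import *
T=np.load('top0.npy'); S=np.load('side0.npy')
pt=cv2.imread('pics/top0.png'); 
def box(W,x0,x1,y0,y1,z0,z1): 
    w=W.reshape(-1,3); m=(w[:,0]>x0)&(w[:,0]<x1)&(w[:,1]>y0)&(w[:,1]<y1)&(w[:,2]>z0)&(w[:,2]<z1); return w[m]
for n,W in(('top',T),('side',S)):
    for nm,b in {'clip handles':(.62,.74,.04,.14,.1,.14),'clip mid':(.62,.74,.04,.14,.075,.1),'stand plate':(.62,.74,.04,.14,.02,.06),'stand base':(.6,.74,.02,.16,.003,.02),
       'flange':(.63,.71,.15,.23,.022,.04),'bar':(.38,.6,.0,.2,.1,.12),'scoopall':(.35,.65,-.02,.22,.02,.12),'nest':(.38,.65,.2,.42,.003,.012),
       'grader':(.33,.55,-.45,-.02,.04,.25),'head':(.3,.6,-.15,-.02,.19,.25),'tray':(.53,.65,-.5,-.05,.04,.06)}.items():
        q=box(W,*b)
        if len(q)>8: print(n,nm,len(q),rect(q),'z',np.round(np.percentile(q[:,2],[5,50,95]),3))
    for nm,(x0,x1,y0,y1) in {'nestballs':(.38,.65,.2,.42)}.items():
        w=(W[...,2]>.018)&(W[...,2]<.09)&(W[...,0]>x0)&(W[...,0]<x1)&(W[...,1]>y0)&(W[...,1]<y1)
        k,l,st,c=cv2.connectedComponentsWithStats(w.astype(np.uint8))
        for i in range(1,k):
            q=W[l==i]
            if len(q)>3: print(n,nm,len(q),np.round(c[i]),np.round(np.median(q,0),3),'zmax',np.round(q[:,2].max(),3))
p=cv2.imread('pics/top0.png'); q=cv2.imread('pics/side0.png')
a=cv2.resize(p[190:400,140:370],(400,366),interpolation=2); b=cv2.resize(q[300:535,240:500],(400,366),interpolation=2)
cv2.imwrite('pics/crop1.png',np.hstack([a,b]))
E
```

```text
top clip handles 79 (array([680.5,  85.5]), array([22.4, 35.9]), 24.1) z [0.103 0.12  0.13 ]
top clip mid 55 (array([680.2,  84.3]), array([24.7, 19.5]), 17.0) z [0.081 0.089 0.098]
top stand plate 23 (array([673.4,  83.6]), array([30.8, 13.4]), 25.1) z [0.024 0.055 0.06 ]
top stand base 731 (array([670. ,  90.7]), array([138.8, 139.8]), 1.3) z [0.003 0.006 0.012]
top flange 288 (array([671.5, 189.5]), array([48.8, 50.9]), 6.0) z [0.027 0.031 0.034]
top bar 273 (array([474.2, 111.9]), array([105.9,  18.8]), 76.9) z [0.113 0.116 0.119]
top scoopall 1993 (array([530.2, 135.9]), array([178. , 214.7]), 77.5) z [0.023 0.037 0.117]
top nest 4200 (array([515. , 309.9]), array([219.7, 269.7]), 89.9) z [0.003 0.007 0.01 ]
top grader 5158 (array([ 468.7, -226.2]), array([168.3, 348.9]), 2.0) z [0.042 0.111 0.166]
top head 156 (array([447.9, -58.7]), array([137. ,   4.1]), 2.2) z [0.196 0.216 0.218]
top tray 623 (array([ 588.3, -289.7]), array([119. , 364.7]), 0.6) z [0.041 0.049 0.056]
top nestballs 17 [120. 173.] [0.593 0.354 0.026] zmax 0.029
top nestballs 26 [150. 172.] [0.595 0.271 0.035] 
[... 1279 characters left out ...]
]
side tray 326 (array([ 589.4, -292.1]), array([112.9, 375.1]), 0.8) z [0.041 0.048 0.058]
side nestballs 4 [198. 274.] [0.649 0.202 0.025] zmax 0.028
side nestballs 143 [257. 294.] [0.491 0.275 0.045] zmax 0.054
side nestballs 39 [213. 296.] [0.594 0.275 0.03 ] zmax 0.036
side nestballs 23 [235. 298.] [0.542 0.273 0.022] zmax 0.025
side nestballs 28 [280. 300.] [0.438 0.268 0.022] zmax 0.025
side nestballs 405 [255. 321.] [0.488 0.363 0.059] zmax 0.07
side nestballs 407 [280. 323.] [0.437 0.362 0.059] zmax 0.07
side nestballs 51 [230. 327.] [0.54  0.358 0.031] zmax 0.037
side nestballs 29 [206. 326.] [0.592 0.355 0.022] zmax 0.024
side nestballs 6 [168. 332.] [0.649 0.416 0.073] zmax 0.074
```

View pics/crop1.png

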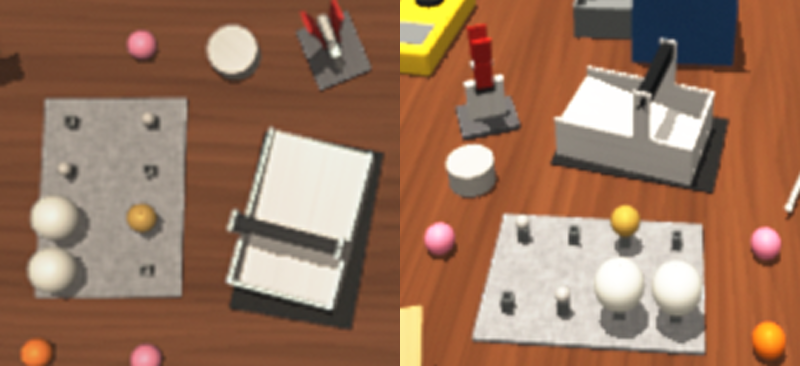

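The crop confirms two large, one medium and two small balls on the nest posts. The pink and orange balls lie outside the nest. The clip straddles its stand plate, with its own x at about 24°.

Run:
```python
from h import *
p,W=look('top'); hsv=cv2.cvtColor(p,cv2.COLOR_RGB2HSV)
m=(hsv[...,0]>18)&(hsv[...,0]<35)&(hsv[...,1]>120)
m&=(W[...,0]>.5)&(W[...,0]<.66)&(W[...,1]<-.3)&(W[...,1]>-.46)
q=W[m]; print('tab',m.sum(),rect(q),np.round(np.percentile(q,[5,50,95],axis=0),3))
b=W[(W[...,1]<-.42)&(W[...,0]>.5)&(W[...,0]<.64)&(W[...,2]>.02)]; print('box',len(b),np.round(np.nanmax(b,0),3),np.round(np.percentile(b[:,2],[50,95,99]),3))
b=b[b[:,2]>.05]; print(np.round(np.nanmax(b,0),3))
go(.680,.0855,.30,24)
```

```text
tab 50 (array([ 576.2, -404.1]), array([72. , 27.8]), 0.4) [[ 0.543 -0.417 -0.001]
 [ 0.571 -0.395  0.05 ]
 [ 0.605 -0.391  0.053]]
box 4549 [ 0.64  -0.468  0.095] [0.048 0.085 0.092]
[ 0.64  -0.468  0.095]
now [ 0.1746 -0.4685  0.2393] phi 20.4 t 1.25 SHIFT [ 66.7  -34.26  -6.07] TURN -0.062
```

Request:
{"fn": "servo_tool", "kwargs": {"targets": [[6,[0,0,-6],0],[6,[66.7,-34.3,-6],-0.062],[6,[66.7,-34.3,-6],-0.062],[6,[66.7,-34.3,-6],-0.062],[6,[66.7,-34.3,-6],-0.062],[6,[66.7,-34.3,-6],-0.062],[6,[66.7,-34.3,-6],-0.062],[6,[66.7,-34.3,-6],-0.062],[6,[66.7,-34.3,-6],-0.062],[6,[66.7,-34.3,-6],-0.062],[6,[66.7,-34.3,-6],-0.062],[6,[66.7,-34.3,-6],-0.062]], "newtons": 35}}

```text
time_s: 2.75
tool_pos: [0.6389, 0.0413, 0.2994]
tool_rot: [0.978, 0.208, 0.0, 0.0]
force: [1.5, -1.2, -0.0]
grip_width: 0.703
finger_force: 0.0
```

Run:
```python
from h import *
go(.680,.0855,.165,24); go(.68,.0855,.098,24)
```

```text
now [0.6389 0.0413 0.2994] phi 24.0 t 2.75 SHIFT [ 5.54 -2.37 13.44] TURN 0.0
now [0.6389 0.0413 0.2994] phi 24.0 t 2.75 SHIFT [ 5.54 -2.38 20.14] TURN 0.0
```

Request:
{"fn": "servo_tool", "kwargs": {"targets": [[6,[5.5,-2.4,5],0],[6,[5.5,-2.4,10],0],[6,[5.5,-2.4,13.4],0],[6,[5.5,-2.4,13.4],0],[6,[5.5,-2.4,13.4],0]]}}

```text
time_s: 3.38
tool_pos: [0.6792, 0.0838, 0.1673]
tool_rot: [0.978, 0.208, 0.001, 0.0]
force: [-0.1, -0.4, 1.0]
grip_width: 0.705
finger_force: 0.0
```

Run:
```python
from h import *
p,W=look('side'); save(p,'c1.png',4,(150,150,260,270))
go(.68,.0855,.098,24)
```

```text
now [0.6797 0.0838 0.1683] phi 24.0 t 3.42 SHIFT [ 0.07 -0.15  7.03] TURN -0.001
```

View pics/c1.png

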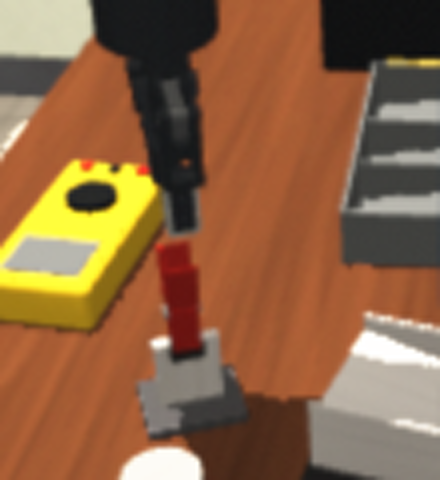

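The fingers (120,200) stand straight above the red handles (180,300 in the crop), so I can descend.

Request:
{"fn": "servo_tool", "kwargs": {"targets": [[6,[0,-0.2,4],0],[6,[0,-0.2,7],0],[6,[0,-0.2,7],0],[6,[0,-0.2,7],0],[1.8,[0,-0.2,7],0],[1.8,[0,-0.2,7],0],[1.8,[0,-0.2,7],0],[1.8,[0,-0.2,7],0],[1.8,[0,-0.2,7],0],[1.8,[0,-0.2,7],0]], "newtons": 30}}

```text
time_s: 4.68
tool_pos: [0.6773, 0.0857, 0.0951]
tool_rot: [0.978, 0.208, -0.0, -0.0]
force: [0.5, -1.2, -1.2]
grip_width: 0.217
finger_force: 26.0
```

Request:
{"fn": "servo_tool", "kwargs": {"targets": [[1.8,[0,0,-2],0],[1.8,[0,0,-5],0],[1.8,[0,0,-10],0],[1.8,[0,0,-14],0],[1.8,[0,0,-14],0]]}}

```text
time_s: 5.3
tool_pos: [0.6796, 0.086, 0.2405]
tool_rot: [0.978, 0.208, 0.005, 0.0]
force: [0.8, 0.2, -0.6]
grip_width: 0.215
finger_force: 26.0
```

Run:
```python
from h import *
p,W=look('side'); save(p,'c2.png',4,(150,120,260,270))
for n in ('side',):
    hsv=cv2.cvtColor(p,cv2.COLOR_RGB2HSV); m=((hsv[...,0]<8)|(hsv[...,0]>172))&(hsv[...,1]>150)&(W[...,0]>.6)&(W[...,0]<.74)&(abs(W[...,1]-.085)<.05)&(W[...,2]>.05)
    q=W[m]; print(m.sum(),np.round(np.percentile(q,[2,50,98],axis=0),3))
go(.575,-.391,.234,2.2)
```

```text
128 [[0.667 0.079 0.193]
 [0.678 0.096 0.212]
 [0.694 0.101 0.264]]
now [0.6784 0.0859 0.2376] phi 24.0 t 5.35 SHIFT [-28.85  39.36   0.29] TURN 0.38
```

View pics/c2.png

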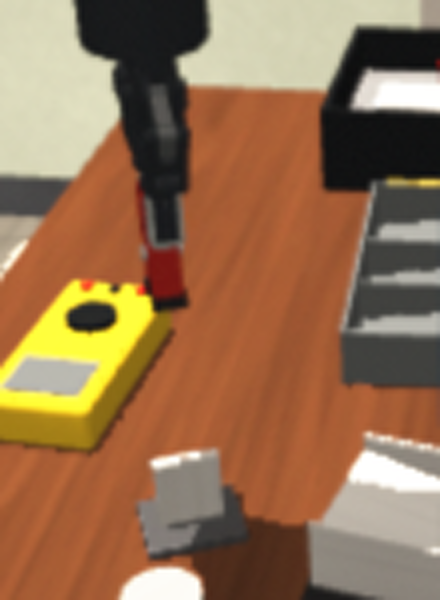

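The clip is off the stand and held at crop (165,250). Now over to the tab.

Request:
{"fn": "servo_tool", "kwargs": {"targets": [[1.8,[-28.9,39.4,0.3],0.38],[1.8,[-28.9,39.4,0.3],0.38],[1.8,[-28.9,39.4,0.3],0.38],[1.8,[-28.9,39.4,0.3],0.38],[1.8,[-28.9,39.4,0.3],0.38],[1.8,[-28.9,39.4,0.3],0.38],[1.8,[-28.9,39.4,0.3],0.38],[1.8,[-28.9,39.4,0.3],0.38],[1.8,[-28.9,39.4,0.3],0.38],[1.8,[-28.9,39.4,0.3],0.38],[1.8,[-28.9,39.4,0.3],0.38]]}}

```text
time_s: 6.72
tool_pos: [0.5739, -0.3901, 0.2317]
tool_rot: [1.0, 0.02, -0.001, -0.001]
force: [0.1, 0.4, -1.0]
grip_width: 0.218
finger_force: 26.1
```

Run:
```python
from h import *
go(.573,-.391,.120,2.2)
```

```text
now [ 0.5739 -0.3901  0.2317] phi 2.3 t 6.72 SHIFT [-0.09  0.1  11.17] TURN 0.002
```

Request:
{"fn": "servo_tool", "kwargs": {"targets": [[1.8,[0,0.1,6],0],[1.8,[0,0.1,11.2],0],[1.8,[0,0.1,11.2],0],[1.8,[0,0.1,11.2],0],[1.8,[0,0.1,11.2],0]]}}

```text
time_s: 7.35
tool_pos: [0.5758, -0.3937, 0.1243]
tool_rot: [1.0, 0.02, 0.003, 0.002]
force: [0.8, -0.5, -1.3]
grip_width: 0.217
finger_force: 26.1
```

Run:
```python
from h import *
ims=[]
for n in('side','top'):
    p,W=look(n); c=manip.calibration(n); M=np.linalg.inv(np.array(c['cam_to_world']))
    q=M@[.575,-.391,.06,1]; u=int(c['fx']*q[0]/q[2]+c['cx']); v=int(c['fy']*q[1]/q[2]+c['cy'])
    ims.append(cv2.resize(p[v-45:v+45,u-45:u+45,::-1],(400,400),interpolation=2))
    hsv=cv2.cvtColor(p,cv2.COLOR_RGB2HSV); near=(abs(W[...,0]-.575)<.05)&(abs(W[...,1]+.391)<.05)&(W[...,2]>.03)
    m=((hsv[...,0]<8)|(hsv[...,0]>172))&(hsv[...,1]>150)&near; print(n,'red',m.sum(),np.round(np.percentile(W[m],[2,50,98],axis=0),3) if m.any() else '')
    m=(hsv[...,0]>18)&(hsv[...,0]<35)&(hsv[...,1]>120)&near;print('yel',m.sum(),np.round(np.percentile(W[m],[5,50,95],axis=0),3) if m.any() else '')
cv2.imwrite('pics/c3.png',np.hstack(ims))
go(.573,-.391,.080,2.2)
```

```text
side red 45 [[ 0.566 -0.412  0.078]
 [ 0.575 -0.383  0.093]
 [ 0.583 -0.379  0.109]]
yel 13 [[ 0.551 -0.397  0.048]
 [ 0.573 -0.393  0.049]
 [ 0.594 -0.391  0.05 ]]
top red 23 [[ 0.564 -0.401  0.08 ]
 [ 0.572 -0.381  0.089]
 [ 0.583 -0.365  0.148]]
yel 8 [[ 0.543 -0.394  0.047]
 [ 0.561 -0.393  0.051]
 [ 0.586 -0.386  0.067]]
now [ 0.5752 -0.3936  0.1234] phi 2.2 t 7.45 SHIFT [-0.22 -0.28  4.34] TURN 0.001
```

View pics/c3.png

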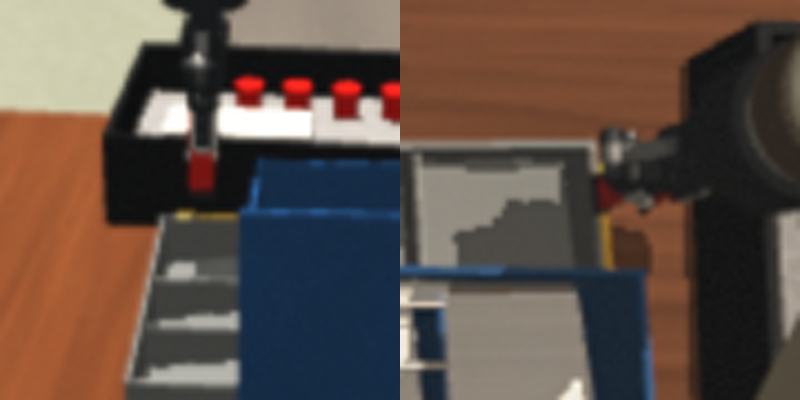

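The clip (200,170) stands just above the yellow tab, left half of the crop. A small y correction, then down and release.

Request:
{"fn": "servo_tool", "kwargs": {"targets": [[1.8,[-0.2,-0.3,0.5],0],[1.8,[-0.2,-0.3,2.5],0],[1.8,[-0.2,-0.3,4.4],0],[1.8,[-0.2,-0.3,4.4],0],[1.8,[-0.2,-0.3,4.4],0],[1.8,[-0.2,-0.3,4.4],0]]}}

```text
time_s: 8.2
tool_pos: [0.5722, -0.3903, 0.0777]
tool_rot: [1.0, 0.019, 0.001, 0.001]
force: [0.8, 1.4, -0.1]
grip_width: 0.213
finger_force: 26.1
```

Request:
{"fn": "servo_tool", "kwargs": {"targets": [[2.6,[0,0,0],0],[3.4,[0,0,0],0],[5,[0,0,0],0],[5,[0,0,0],0],[5,[0,0,0],0],[5,[0,0,-4],0],[5,[0,0,-9],0],[5,[0,0,-14],0],[5,[0,0,-20],0],[5,[0,0,-20],0]]}}

```text
time_s: 9.45
tool_pos: [0.5737, -0.3912, 0.284]
tool_rot: [1.0, 0.019, 0.006, 0.004]
force: [0.6, 0.4, -0.2]
grip_width: 0.586
finger_force: 0.0
```

Run:
```python
from h import *
for n in('side','top'):
    p,W=look(n)
    hsv=cv2.cvtColor(p,cv2.COLOR_RGB2HSV); near=(abs(W[...,0]-.575)<.06)&(abs(W[...,1]+.391)<.06)&(W[...,2]>.03)
    m=((hsv[...,0]<8)|(hsv[...,0]>172))&(hsv[...,1]>150)&near; print(n,'red',m.sum(),rect(W[m]),np.round(np.percentile(W[m],[2,50,98],axis=0),3) if m.any() else '')
    k=(W[...,2]>.018)&(W[...,2]<.09)&(W[...,0]>.38)&(W[...,0]<.65)&(W[...,1]>.2)&(W[...,1]<.42)
    q=W[(W[...,2]>.1)&(abs(W[...,0]-.474)<.1)&(abs(W[...,1]-.11)<.1)&(W[...,2]<.13)];print('bar',rect(q))
ims=[]
c=manip.calibration('side'); p,W=look('side'); cv2.imwrite('pics/c4.png',cv2.resize(p[130:230,200:300,::-1],(400,400),interpolation=2))
go(.595,.276,.25,0)
```

```text
side red 108 (array([ 572.1, -391.2]), array([40. , 20.4]), 89.6) [[ 0.562 -0.409  0.036]
 [ 0.571 -0.383  0.078]
 [ 0.582 -0.373  0.104]]
bar (array([473., 111.]), array([110.2,  19.2]), 77.2)
top red 149 (array([ 574.1, -391.6]), array([21.3, 39. ]), 1.8) [[ 0.564 -0.409  0.04 ]
 [ 0.574 -0.4    0.085]
 [ 0.584 -0.373  0.107]]
bar (array([473.5, 112. ]), array([106.2,  19.9]), 76.5)
now [ 0.5713 -0.3896  0.2756] phi 2.2 t 9.6 SHIFT [  4.95 -66.42   2.6 ] TURN 0.039
```

View pics/c4.png

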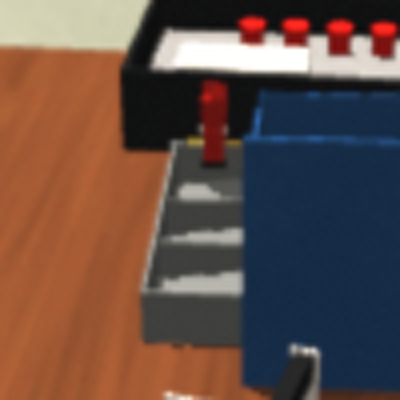

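The clip stands upright on the wall and tab at crop (212,120), centred on (0.573,-0.391). Now the medium ball.

Run:
```python
from h import *
go(.4905,.2697,.26,0)
```

```text
now [ 0.5713 -0.3896  0.2756] phi 2.2 t 9.6 SHIFT [ -5.51 -66.19   1.6 ] TURN 0.039
```

Request:
{"fn": "servo_tool", "kwargs": {"targets": [[6,[-5.5,-66.2,1],0.039],[6,[-5.5,-66.2,1],0.039],[6,[-5.5,-66.2,1],0.039],[6,[-5.5,-66.2,1],0.039],[6,[-5.5,-66.2,1],0.039],[6,[-5.5,-66.2,1],0.039],[6,[-5.5,-66.2,1],0.039],[6,[-5.5,-66.2,1],0.039],[6,[-5.5,-66.2,1],0.039],[6,[-5.5,-66.2,1],0.039],[6,[-5.5,-66.2,1],0.039],[6,[-5.5,-66.2,9],0.039]]}}

```text
time_s: 11.1
tool_pos: [0.5113, 0.0562, 0.2464]
tool_rot: [0.999, 0.042, 0.0, -0.024]
force: [0.4, -0.1, -0.2]
grip_width: 0.705
finger_force: 0.0
```

Run:
```python
from h import *
go(.4905,.2697,.03,0)
```

```text
now [0.5113 0.0562 0.2464] phi 4.8 t 11.1 SHIFT [ -0.35 -20.4   22.63] TURN 0.083
```

Request:
{"fn": "servo_tool", "kwargs": {"targets": [[6,[0,-20.4,6],0.083],[6,[0,-20.4,6],0.083],[6,[0,-20.4,6],0.083],[6,[0,-20.4,6],0.083],[6,[0,-20.4,12],0.083],[6,[0,-20.4,14],0.083],[6,[0,-20.4,14],0.083],[6,[0,-20.4,14],0.083]]}}

```text
time_s: 12.1
tool_pos: [0.5084, 0.0738, 0.1373]
tool_rot: [0.998, 0.045, -0.006, -0.048]
force: [0.6, -0.3, 0.2]
grip_width: 0.701
finger_force: 0.0
```

Run:
```python
from h import *
go(.4905,.2697,.03,0)
```

```text
now [0.5084 0.0738 0.1373] phi 5.2 t 12.1 SHIFT [  0.06 -18.55  12.56] TURN 0.09
```

Run:
```python
from h import *
s=manip.get_state(); print(np.round(s['qpos'],3),np.round(s['dq'],2),np.round(s['effort'],1),s['force'],s['torque'],s['tool_rot'])
```

```text
[ 0.089  0.341 -0.137  1.101  0.096  3.141] [ 0.01  0.07 -0.12 -0.2   0.   -0.  ] [ -0.1 -40.   23.2   0.3   0.3   0. ] [ 0.55089998 -0.34132022  0.17232679] [-0.14031931  0.01126818 -0.04085968] [ 0.99783704  0.04477962 -0.00613466 -0.04773252]
```

Request:
{"fn": "servo_tool", "kwargs": {"targets": [[6,[0,0,-4],-0.18],[6,[0,0,-6],-0.5],[6,[0,0,-6],-1],[6,[0,0,-6],-1.5],[6,[0,0,-6],-2],[6,[0,0,-6],-2.5],[6,[0,0,-6],-3.06],[6,[0,0,-6],-3.06],[6,[0,0,-6],-3.06],[6,[0,0,-6],-3.06],[6,[0,0,-6],-3.06],[6,[0,0,-6],-3.06]]}}

```text
time_s: 13.6
tool_pos: [0.5098, 0.0681, 0.1979]
tool_rot: [0.39, 0.919, 0.041, -0.026]
force: [0.4, -0.8, 0.6]
grip_width: 0.701
finger_force: 0.0
```

Run:
```python
from h import *
s=manip.get_state(); print(np.round(s['qpos'],3),s['tool_rot'], R.from_quat(s['tool_rot']).as_matrix().round(3))
go(.4905,.2697,.15,180)
```

```text
[ 0.078  0.296 -0.034  1.249  0.096  0.881] [ 0.39047052  0.91935967  0.04067596 -0.02561316] [[-0.694  0.72  -0.015]
 [ 0.716  0.692  0.095]
 [ 0.079  0.055 -0.995]]
now [0.5098 0.0681 0.1979] phi 134.1 t 13.6 SHIFT [15.39 12.29  6.71] TURN -0.801
```

The last joint hit its limit, and the arm tilted 5° as a result. The commanded pose keeps that tilt, so pushing past the limit is a way to tilt the tool. I test the opposite limit here, which should also undo the tilt.

Request:
{"fn": "servo_tool", "kwargs": {"targets": [[6,[0,0,-6],-0.18],[6,[0,0,-6],-0.5],[6,[0,0,-6],-1],[6,[0,0,-6],-2.1],[6,[0,0,-6],-2.1],[6,[0,0,-6],-2.1],[6,[0,0,-6],-2.1],[6,[0,0,-6],-2.1],[6,[0,0,-6],-2.1],[6,[0,0,-6],-2.1],[6,[0,0,-6],-2.1],[6,[0,0,-6],-2.1]]}}

```text
time_s: 15.1
tool_pos: [0.5107, 0.0625, 0.2576]
tool_rot: [-0.602, 0.797, 0.043, 0.022]
force: [0.6, 0.6, 0.1]
grip_width: 0.709
finger_force: 0.0
```

Request:
{"fn": "servo_tool", "kwargs": {"targets": [[6,[0,0,0],-2.1],[6,[0,0,0],-2.1],[6,[0,0,0],-2.1],[6,[0,0,0],-2.1],[6,[0,0,0],-2.1],[6,[0,0,0],-2.1],[6,[0,0,0],-2.1],[6,[0,0,0],-2.1],[6,[0,0,0],-2.1],[6,[0,0,0],-2.1],[6,[0,0,0],-2.1],[6,[0,0,0],-2.1]]}}

```text
time_s: 16.6
tool_pos: [0.5018, 0.1109, 0.2576]
tool_rot: [0.995, 0.091, 0.001, -0.029]
force: [-1.2, -0.6, 0.4]
grip_width: 0.702
finger_force: 0.0
```

```bash
cat >> h.py <<'E'
def st():
    s=manip.get_state(); M=R.from_quat(s['tool_rot']).as_matrix()
    print('t',round(s['time_s'],2),'q',np.round(s['qpos'],3),'pos',np.round(s['tool_pos'],4),'tx',M[:,0].round(3),'tz',M[:,2].round(3),'F',np.round(s['force'],1))
E
python3 -c "
from h import *
st()"
```

```text
t 16.6 q [ 0.184  0.255  0.07   1.379  0.058 -3.14 ] pos [0.5018 0.1109 0.2576] tx [0.983 0.182 0.007] tz [-0.003  0.059 -0.998] F [-1.2 -0.6  0.4]
```

Request:
{"fn": "servo_tool", "kwargs": {"targets": [[6,[0,20,0],-0.12],[6,[0,20,0],-0.12],[6,[0,20,0],-0.12],[6,[0,20,0],-0.12],[6,[0,20,0],-0.12],[6,[0,20,0],-0.12],[6,[0,20,0],-0.12],[6,[0,20,0],-0.12]]}}

```text
time_s: 17.6
tool_pos: [0.4957, 0.1094, 0.2461]
tool_rot: [0.994, 0.106, 0.005, -0.005]
force: [0.1, -0.4, -1.3]
grip_width: 0.704
finger_force: 0.0
```

```bash
python3 -c "
from h import *
st()"
```

```text
t 17.6 q [ 0.212  0.244  0.027  1.343  0.008 -3.141] pos [0.4957 0.1094 0.2461] tx [0.978 0.21  0.011] tz [ 0.009  0.011 -1.   ] F [ 0.1 -0.4 -1.3]
```

Tilt control works, at about 0.35° per row while the position holds, and the tool is vertical again. Now the balls, with the jaws along y (phi 180).

Run:
```python
from h import *
go(.4905,.2697,.15,180)
```

```text
now [0.4957 0.1094 0.2461] phi 12.1 t 17.6 SHIFT [  2.75 -15.7    9.77] TURN -2.93
```

Request:
{"fn": "servo_tool", "kwargs": {"targets": [[6,[0,0,0],0.2],[6,[0,0,0],0.4],[6,[0.7,-4,0],3.35],[6,[2.8,-8,0],3.35],[6,[2.8,-12,0],3.35],[6,[2.8,-15.7,0],3.35],[6,[2.8,-15.7,0],3.35],[6,[2.8,-15.7,0],3.35],[6,[2.8,-15.7,0],3.35],[6,[2.8,-15.7,0],3.35],[6,[2.8,-15.7,0],3.35],[6,[2.8,-15.7,0],3.35]]}}

```text
time_s: 19.1
tool_pos: [0.4901, 0.2689, 0.2476]
tool_rot: [-0.521, 0.853, 0.002, 0.006]
force: [-0.1, -0.1, -0.4]
grip_width: 0.702
finger_force: 0.0
```

Run:
```python
from h import *
st()
go(.4905,.2697,.13,180)
```

```text
t 19.1 q [ 0.499  0.346  0.171  1.383  0.005 -0.598] pos [0.4901 0.2689 0.2476] tx [-0.456 -0.89  -0.013] tz [ 0.009  0.01  -1.   ] F [-0.1 -0.1 -0.4]
now [0.4901 0.2689 0.2476] phi -117.1 t 19.1 SHIFT [ 0.07  0.03 11.76] TURN 1.097
```

Request:
{"fn": "servo_tool", "kwargs": {"targets": [[6,[0,0,0],1.1],[6,[0,0,0],1.1],[6,[0,0,0],1.1],[6,[0,0,4],1.1],[6,[0,0,8],1.1],[6,[0,0,11.8],1.1],[6,[0,0,11.8],1.1],[6,[0,0,11.8],1.1]]}}

```text
time_s: 20.1
tool_pos: [0.492, 0.2705, 0.1311]
tool_rot: [-0.003, 1.0, 0.006, 0.005]
force: [0.2, 0.6, -0.0]
grip_width: 0.705
finger_force: 0.0
```

Run:
```python
from h import *
st()
go(.4905,.2697,.03,180)
```

```text
t 20.1 q [ 0.5    0.417 -0.034  1.104  0.005  0.495] pos [0.492  0.2705 0.1311] tx [-1.    -0.005 -0.011] tz [ 0.011  0.011 -1.   ] F [ 0.2  0.6 -0. ]
now [0.492  0.2705 0.1311] phi -179.7 t 20.1 SHIFT [ 0.25 -0.2  10.1 ] TURN 0.005
```

Request:
{"fn": "servo_tool", "kwargs": {"targets": [[6,[0.1,-0.1,5],0],[6,[0.1,-0.1,10],0],[6,[0.1,-0.1,10],0],[6,[0.1,-0.1,10],0],[2,[0.1,-0.1,10],0],[2,[0.1,-0.1,10],0],[2,[0.1,-0.1,10],0],[2,[0.1,-0.1,10],0],[2,[0.1,-0.1,10],0],[2,[0.1,-0.1,6],0],[2,[0.1,-0.1,0],0],[2,[0.1,-0.1,0],0]], "newtons": 30}}

```text
time_s: 21.6
tool_pos: [0.4938, 0.271, 0.1359]
tool_rot: [-0.002, 1.0, 0.008, 0.01]
force: [0.5, 0.7, -1.8]
grip_width: 0.329
finger_force: 29.9
```

```bash
cat >> h.py <<'E'
def bar():
    p,W=look('top'); q=W[(W[...,2]>.1)&(W[...,2]<.125)&(abs(W[...,0]-.474)<.12)&(abs(W[...,1]-.11)<.09)]; q=q[np.linalg.norm(q[:,:2]-np.median(q[:,:2],0),axis=1)<.075]
    print('bar',len(q),rect(q))
E
python3 - <<'E'
from h import *
bar()
go(.529,.099,.16,180)
E
```

```text
bar 276 (array([511.5, 119.3]), array([106.4,  19.1]), 77.0)
now [0.492  0.2701 0.1329] phi -179.8 t 21.65 SHIFT [ -3.69 -17.08  -2.89] TURN 0.003
```

The knock has happened: the bar is now at (0.5115,0.119), so the drop point becomes (0.567,0.106).

Request:
{"fn": "servo_tool", "kwargs": {"targets": [[2,[-3,-5,-3],0],[2,[-7.5,-11,-3],0],[2,[-7.5,-16.4,-3],0],[2,[-7.5,-16.4,-3],0],[2,[-7.5,-16.4,2],0],[2,[-7.5,-16.4,7.7],0],[2,[-7.5,-16.4,7.7],0],[2,[-7.5,-16.4,7.7],0]]}}

```text
time_s: 22.65
tool_pos: [0.5667, 0.1068, 0.0525]
tool_rot: [-0.002, 1.0, 0.005, 0.005]
force: [0.6, 0.5, -1.7]
grip_width: 0.329
finger_force: 30.1
```

Request:
{"fn": "servo_tool", "kwargs": {"targets": [[3,[0,0,0],0],[4,[0,0,0],0],[4.5,[0,0,0],0],[4.5,[0,0,0],0],[4.5,[0,0,-5],0],[6,[0,0,-10],0],[6,[0,0,-12],0]]}}

```text
time_s: 23.52
tool_pos: [0.567, 0.1051, 0.1755]
tool_rot: [-0.001, 1.0, 0.006, 0.007]
force: [0.9, 0.7, 0.2]
grip_width: 0.703
finger_force: 0.0
```

Run:
```python
from h import *
go(.488,.3537,.16,180);st()
```

```text
now [0.567  0.1051 0.1755] phi -179.8 t 23.52 SHIFT [ 7.85 24.87  1.72] TURN 0.003
t 23.52 q [0.179 0.412 0.079 1.221 0.009 0.176] pos [0.567  0.1051 0.1755] tx [-1.    -0.003 -0.015] tz [ 0.015  0.012 -1.   ] F [0.9 0.7 0.2]
```

Request:
{"fn": "servo_tool", "kwargs": {"targets": [[7.5,[4,8,0],0],[7.5,[7.9,15,0],0],[7.5,[7.9,21,0],0],[7.5,[7.9,24.9,0],0],[7.5,[7.9,24.9,0],0],[7.5,[7.9,24.9,0],0],[7.5,[7.9,24.9,6],0],[7.5,[7.9,24.9,11],0],[7.5,[7.9,24.9,13.6],0],[7.5,[7.9,24.9,13.6],0],[7.5,[7.9,24.9,13.6],0]]}}

```text
time_s: 24.9
tool_pos: [0.488, 0.3544, 0.039]
tool_rot: [-0.001, 1.0, 0.006, 0.005]
force: [0.9, 0.2, -0.2]
grip_width: 0.871
finger_force: 0.0
```

Request:
{"fn": "servo_tool", "kwargs": {"targets": [[3.5,[0,0,0],0],[3.5,[0,0,0],0],[3.5,[0,0,0],0],[3.5,[0,0,0],0],[3.5,[0,0,0],0],[3.5,[0,0,-6],0],[3.5,[0,0,-12],0],[3.5,[0,0,-13],0]]}}

```text
time_s: 25.9
tool_pos: [0.4879, 0.3556, 0.1733]
tool_rot: [-0.002, 1.0, 0.008, 0.009]
force: [0.6, 0.0, -1.4]
grip_width: 0.514
finger_force: 31.1
```

Run:
```python
from h import *
bar(); go(.567,.106,.16,180)
```

```text
bar 281 (array([510.8, 119.6]), array([105.8,  19.8]), 77.5)
now [0.4873 0.3551 0.1721] phi -179.8 t 25.95 SHIFT [ -7.87 -24.96   0.95] TURN 0.003
```

Request:
{"fn": "servo_tool", "kwargs": {"targets": [[3.5,[-4,-7,-1],0],[3.5,[-7.9,-13,-1],0],[3.5,[-7.9,-19,-1],0],[3.5,[-7.9,-25,-1],0],[3.5,[-7.9,-25,-1],0],[3.5,[-7.9,-25,4],0],[3.5,[-7.9,-25,10],0],[3.5,[-7.9,-25,10.5],0],[3.5,[-7.9,-25,10.5],0]]}}

```text
time_s: 27.08
tool_pos: [0.5663, 0.1057, 0.0609]
tool_rot: [-0.002, 1.0, 0.005, 0.004]
force: [0.3, 0.6, -0.9]
grip_width: 0.516
finger_force: 31.1
```

Request:
{"fn": "servo_tool", "kwargs": {"targets": [[5,[0,0,0],0],[5.8,[0,0,0],0],[5.8,[0,0,0],0],[5.8,[0,0,-5],0],[6,[0,0,-10],0],[6,[0,0,-11],0]]}}

```text
time_s: 27.82
tool_pos: [0.5679, 0.1043, 0.1756]
tool_rot: [-0.002, 1.0, 0.006, 0.009]
force: [0.6, -0.1, -0.1]
grip_width: 0.704
finger_force: 0.0
```

Run:
```python
from h import *
go(.436,.3522,.039,180);st()
```

```text
now [0.5679 0.1043 0.1756] phi -179.8 t 27.82 SHIFT [13.36 24.67 13.73] TURN 0.003
t 27.82 q [0.177 0.411 0.078 1.218 0.009 0.174] pos [0.5679 0.1043 0.1756] tx [-1.    -0.003 -0.018] tz [ 0.018  0.012 -1.   ] F [ 0.6 -0.1 -0.1]
```

Request:
{"fn": "servo_tool", "kwargs": {"targets": [[7.5,[5,7,0],0],[7.5,[9,13,0],0],[7.5,[13.4,19,0],0],[7.5,[13.4,24.7,0],0],[7.5,[13.4,24.7,0],0],[7.5,[13.4,24.7,0],0],[7.5,[13.4,24.7,6],0],[7.5,[13.4,24.7,11],0],[7.5,[13.4,24.7,13.7],0],[7.5,[13.4,24.7,13.7],0],[7.5,[13.4,24.7,13.7],0]]}}

```text
time_s: 29.2
tool_pos: [0.4328, 0.3517, 0.0361]
tool_rot: [-0.001, 1.0, 0.006, 0.005]
force: [-0.1, -0.7, 0.0]
grip_width: 0.879
finger_force: 0.0
```

Request:
{"fn": "servo_tool", "kwargs": {"targets": [[3.5,[0,0,0],0],[3.5,[0,0,0],0],[3.5,[0,0,0],0],[3.5,[0,0,0],0],[3.5,[0,0,0],0],[3.5,[0,0,-6],0],[3.5,[0,0,-12],0],[3.5,[0,0,-13],0]]}}

```text
time_s: 30.2
tool_pos: [0.4329, 0.3524, 0.1703]
tool_rot: [-0.002, 1.0, 0.008, 0.008]
force: [0.7, 0.7, -0.8]
grip_width: 0.52
finger_force: 31.1
```

Run:
```python
from h import *
bar(); go(.567,.106,.064,180)
p,W=look('top'); save(p,'n1.png',3,(70,140,260,260))
for n in 'LMS':
  for r in manip.cut_out('top',n+'1_center')[:5]:
    print(n,round(r['conf'],2),np.round(r['xy']),np.round(np.nanmedian(W[r['pixels']],0),3))
```

```text
bar 283 (array([510.4, 119.6]), array([106.1,  19.6]), 77.2)
now [0.4323 0.3519 0.1692] phi -179.8 t 30.25 SHIFT [-13.24 -24.79  10.35] TURN 0.003
L 0.51 [194. 209.] [0.493 0.147 0.058]
L 0.36 [208. 191.] [0.54  0.11  0.035]
S 0.53 [398. 183.] [ 0.572 -0.393  0.076]
S 0.18 [339. 229.] [ 0.456 -0.232  0.079]
```

View pics/n1.png

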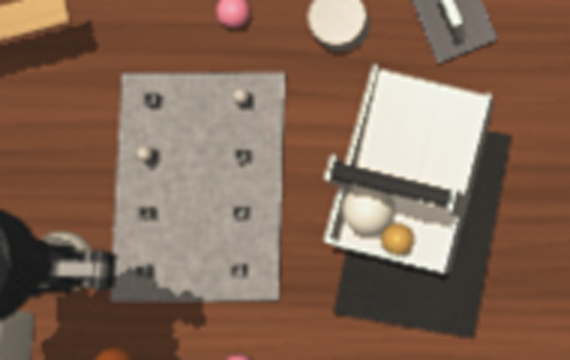

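The scoop holds the large (367,212) and medium (397,238) balls. It now stands partly off the mat towards +x. Dropping the second large ball.

Request:
{"fn": "servo_tool", "kwargs": {"targets": [[3.5,[-4,-7,-1],0],[3.5,[-9,-13,-1],0],[3.5,[-13.2,-19,-1],0],[3.5,[-13.2,-24.8,-1],0],[3.5,[-13.2,-24.8,-1],0],[3.5,[-13.2,-24.8,4],0],[3.5,[-13.2,-24.8,10],0],[3.5,[-13.2,-24.8,10.5],0],[3.5,[-13.2,-24.8,10.5],0]]}}

```text
time_s: 31.58
tool_pos: [0.564, 0.1041, 0.0584]
tool_rot: [-0.002, 1.0, 0.005, 0.004]
force: [0.9, -0.3, -0.0]
grip_width: 0.515
finger_force: 31.1
```

Request:
{"fn": "servo_tool", "kwargs": {"targets": [[5,[0,0,0],0],[5.8,[0,0,0],0],[5.8,[0,0,0],0],[5.8,[0,0,-5],0],[6,[0,0,-10],0],[6,[0,0,-11],0]]}}

```text
time_s: 32.33
tool_pos: [0.566, 0.1034, 0.1736]
tool_rot: [-0.002, 1.0, 0.006, 0.009]
force: [0.9, 0.5, -0.1]
grip_width: 0.698
finger_force: 0.0
```

Run:
```python
from h import *
go(.5945,.2728,.022,180)
```

```text
now [0.566  0.1034 0.1736] phi -179.8 t 32.33 SHIFT [-2.63 16.75 15.42] TURN 0.003
```

Request:
{"fn": "servo_tool", "kwargs": {"targets": [[4,[-2.6,6,0],0],[4,[-2.6,12,0],0],[4,[-2.6,16.8,0],0],[4,[-2.6,16.8,0],0],[4,[-2.6,16.8,6],0],[4,[-2.6,16.8,12],0],[4,[-2.6,16.8,15.1],0],[4,[-2.6,16.8,15.1],0],[4,[-2.6,16.8,15.1],0]]}}

```text
time_s: 33.45
tool_pos: [0.5903, 0.2717, 0.02]
tool_rot: [-0.001, 1.0, 0.005, 0.004]
force: [0.4, 0.0, -0.2]
grip_width: 0.468
finger_force: 0.0
```

Request:
{"fn": "servo_tool", "kwargs": {"targets": [[0.8,[0,0,0],0],[0.8,[0,0,0],0],[0.8,[0,0,0],0],[0.8,[0,0,0],0],[0.8,[0,0,0],0],[0.8,[0,0,-6],0],[0.8,[0,0,-12],0],[0.8,[0,0,-14],0],[0.8,[0,0,-14],0]]}}

```text
time_s: 34.58
tool_pos: [0.5898, 0.2715, 0.1614]
tool_rot: [-0.002, 1.0, 0.006, 0.006]
force: [0.6, -0.3, 0.0]
grip_width: 0.13
finger_force: 29.3
```

Run:
```python
from h import *
bar(); go(.567,.106,.053,180)
```

```text
bar 282 (array([510.7, 119.3]), array([105.8,  19.9]), 77.5)
now [0.5887 0.271  0.1592] phi -179.8 t 34.62 SHIFT [  2.31 -16.61  10.43] TURN 0.003
```

Request:
{"fn": "servo_tool", "kwargs": {"targets": [[0.8,[2.3,-6,0],0],[0.8,[2.3,-12,0],0],[0.8,[2.3,-16.6,0],0],[0.8,[2.3,-16.6,0],0],[0.8,[2.3,-16.6,5],0],[0.8,[2.3,-16.6,10],0],[0.8,[2.3,-16.6,10],0]]}}

```text
time_s: 35.5
tool_pos: [0.5619, 0.1061, 0.0518]
tool_rot: [-0.002, 1.0, 0.004, -0.002]
force: [-1.1, -0.5, -0.2]
grip_width: 0.131
finger_force: 29.3
```

Request:
{"fn": "servo_tool", "kwargs": {"targets": [[2.5,[0,0,0],0],[4,[0,0,0],0],[4,[0,0,0],0],[4,[0,0,-5],0],[4,[0,0,-10],0],[4,[0,0,-11],0]]}}

```text
time_s: 36.25
tool_pos: [0.5692, 0.1054, 0.1733]
tool_rot: [-0.001, 1.0, 0.006, 0.009]
force: [0.8, -0.2, -0.3]
grip_width: 0.469
finger_force: 0.0
```

Run:
```python
from h import *
go(.540,.3553,.022,180)
```

```text
now [0.5692 0.1054 0.1733] phi -179.8 t 36.25 SHIFT [ 3.14 24.81 15.38] TURN 0.003
```

Request:
{"fn": "servo_tool", "kwargs": {"targets": [[4,[3,6,0],0],[4,[3,12,0],0],[4,[3,18,0],0],[4,[3,24.8,0],0],[4,[3,24.8,0],0],[4,[3,24.8,0],0],[4,[3,24.8,6],0],[4,[3,24.8,12],0],[4,[3,24.8,15.1],0],[4,[3,24.8,15.1],0],[4,[3,24.8,15.1],0]]}}

```text
time_s: 37.62
tool_pos: [0.5378, 0.3534, 0.0203]
tool_rot: [-0.001, 1.0, 0.005, 0.005]
force: [-0.4, 0.5, -0.4]
grip_width: 0.465
finger_force: 0.0
```

Request:
{"fn": "servo_tool", "kwargs": {"targets": [[0.8,[0,0,0],0],[0.8,[0,0,0],0],[0.8,[0,0,0],0],[0.8,[0,0,0],0],[0.8,[0,0,0],0],[0.8,[0,0,-6],0],[0.8,[0,0,-12],0],[0.8,[0,0,-14],0],[0.8,[0,0,-14],0]]}}

```text
time_s: 38.75
tool_pos: [0.5364, 0.3533, 0.1608]
tool_rot: [-0.002, 1.0, 0.006, 0.006]
force: [0.4, 0.2, 1.0]
grip_width: 0.132
finger_force: 29.5
```

Run:
```python
from h import *
bar(); go(.567,.106,.053,180)
```

```text
bar 282 (array([510.6, 119.6]), array([106. ,  19.6]), 77.5)
now [0.5354 0.3527 0.1586] phi -179.8 t 38.8 SHIFT [ -2.99 -24.78  10.33] TURN 0.003
```

Request:
{"fn": "servo_tool", "kwargs": {"targets": [[0.8,[-3,-6,0],0],[0.8,[-3,-12,0],0],[0.8,[-3,-18,0],0],[0.8,[-3,-24.8,0],0],[0.8,[-3,-24.8,0],0],[0.8,[-3,-24.8,5],0],[0.8,[-3,-24.8,10],0],[0.8,[-3,-24.8,10],0]]}}

```text
time_s: 39.8
tool_pos: [0.5618, 0.1059, 0.0507]
tool_rot: [-0.002, 1.0, 0.004, -0.002]
force: [0.3, -0.5, -0.1]
grip_width: 0.134
finger_force: 29.5
```

Request:
{"fn": "servo_tool", "kwargs": {"targets": [[2.5,[0,0,0],0],[4,[0,0,0],0],[4,[0,0,0],0],[4,[0,0,-5],0],[4,[0,0,-10],0],[4,[0,15,-12],0],[4,[0,15,-12],0],[4,[0,15,-12],0],[4,[0,15,-12],0]]}}

```text
time_s: 40.92
tool_pos: [0.5659, 0.2572, 0.1796]
tool_rot: [-0.003, 1.0, 0.006, 0.006]
force: [-0.2, -1.0, 0.5]
grip_width: 0.47
finger_force: 0.0
```

Run:
```python
from h import *
st(); bar(); p,W=look('top'); save(p,'n2.png',3.5,(70,140,290,270))
```

```text
t 40.92 q [0.424 0.5   0.228 1.284 0.006 0.417] pos [0.5659 0.2572 0.1796] tx [-1.    -0.007 -0.012] tz [ 0.011  0.012 -1.   ] F [-0.2 -1.   0.5]
bar 282 (array([510. , 119.8]), array([106.2,  19.7]), 76.9)
```

View pics/n2.png

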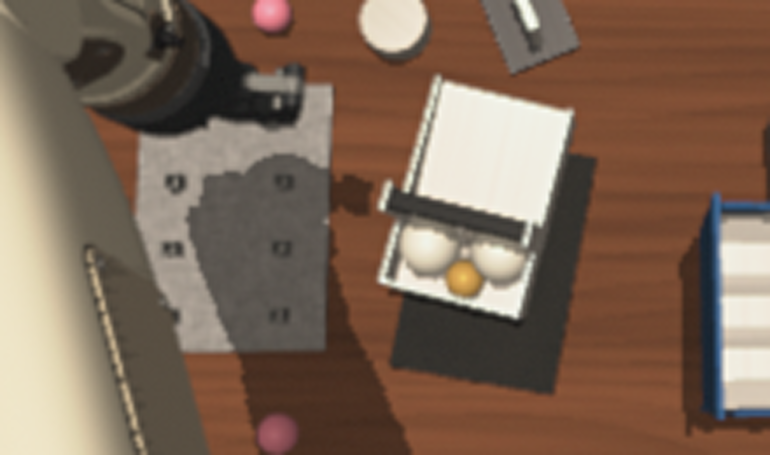

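Both large balls and the medium one sit at the back of the scoop, at (430,250), (497,262) and (465,280). The two small ones are hidden under or behind the bar, and the nest is empty. Next I grip the bar at (0.510,0.1197) along 77°.

Run:
```python
from h import *
go(.5103,.1197,.165,-103)
```

```text
now [0.5657 0.2545 0.1787] phi -179.8 t 41.02 SHIFT [  5.6  -13.47   1.18] TURN -1.341
```

Request:
{"fn": "servo_tool", "kwargs": {"targets": [[5,[3,-6,-3],-0.18],[5,[5.6,-13.5,-3],-0.36],[5,[5.6,-13.5,-3],-1.34],[5,[5.6,-13.5,-3],-1.34],[5,[5.6,-13.5,-3],-1.34],[5,[5.6,-13.5,-3],-1.34],[5,[5.6,-13.5,-3],-1.34],[5,[5.6,-13.5,0],-1.34],[5,[5.6,-13.5,1.2],-1.34],[5,[5.6,-13.5,1.2],-1.34]]}}

```text
time_s: 42.28
tool_pos: [0.5094, 0.1187, 0.1635]
tool_rot: [-0.621, 0.784, 0.002, 0.006]
force: [-0.3, 0.7, -0.0]
grip_width: 0.586
finger_force: 0.0
```

Run:
```python
from h import *
go(.5103,.1197,.092,-103)
```

```text
now [0.5094 0.1187 0.1635] phi -103.2 t 42.27 SHIFT [-0.04 -0.04  7.15] TURN -0.003
```

Request:
{"fn": "servo_tool", "kwargs": {"targets": [[5,[0,0,3],0],[5,[0,0,6],0],[5,[0,0,7],0],[5,[0,0,7],0],[1,[0,0,7],0],[1,[0,0,7],0],[1,[0,0,7],0],[1,[0,0,7],0],[1,[0,0,7],0]], "newtons": 100}}

```text
time_s: 43.4
tool_pos: [0.5118, 0.1208, 0.0958]
tool_rot: [-0.622, 0.783, 0.001, 0.008]
force: [-1.4, -1.4, 5.6]
grip_width: 0.145
finger_force: 97.9
```

Request:
{"fn": "servo_tool", "kwargs": {"targets": [[1,[0,0,-0.5],0],[1,[0,0,-1.5],0],[1,[0,0,-3],0],[1,[0,0,-5],0],[1,[0,0,-8],0],[1,[0,0,-11],0],[1,[0,0,-14],0],[1,[0,0,-17],0],[1,[0,0,-20],0],[1,[0,0,-23],0],[1,[0,0,-25],0],[1,[0,0,-26],0]]}}

```text
time_s: 44.9
tool_pos: [0.5088, 0.1178, 0.3563]
tool_rot: [-0.622, 0.783, 0.001, 0.008]
force: [0.2, -0.2, -4.4]
grip_width: 0.147
finger_force: 97.7
```

Run:
```python
from h import *
st(); p,W=look('side'); save(p,'s1.png',2.2,(150,60,400,330)); print(manip.get_state()['grip_width'])
go(.46,-.19,.345,-20)
```

```text
t 44.9 q [ 0.223  0.26   0.331  1.628  0.008 -1.12 ] pos [0.5088 0.1178 0.3563] tx [-0.226 -0.974 -0.013] tz [ 0.011  0.011 -1.   ] F [ 0.2 -0.2 -4.4]
0.14393267895280276
now [0.509  0.1178 0.3568] phi -103.0 t 44.95 SHIFT [31.1  -2.17  0.78] TURN -1.449
```

View pics/s1.png

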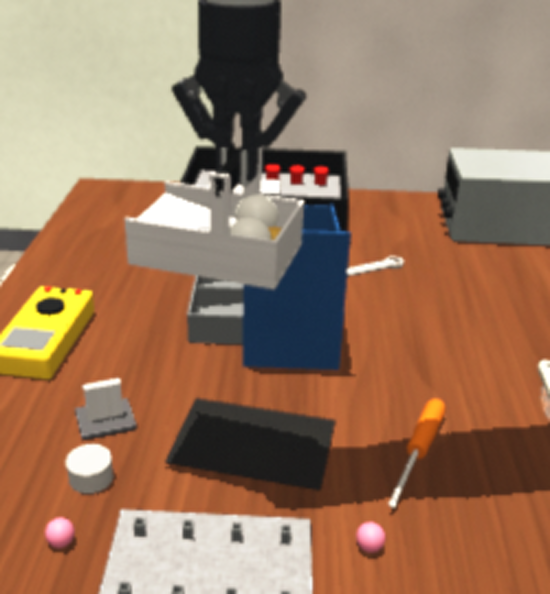

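The scoop is held level with its balls aboard (large at (255,215), the wrist carries 4.4 N). The mat is clear at (250,445). Carrying it smoothly over the grader.

Request:
{"fn": "servo_tool", "kwargs": {"targets": [[1,[0.7,0,0],-0.05],[1,[2.2,-0.1,0],-0.14],[1,[4.6,-0.3,0],-0.26],[1,[7.6,-0.5,0],-0.38],[1,[10.6,-0.7,0],-0.5],[1,[13.6,-1,0],-0.62],[1,[16.6,-1.2,0],-0.74],[1,[19.6,-1.4,0],-0.86],[1,[22.6,-1.6,0],-0.98],[1,[25.6,-1.8,0],-1.1],[1,[28,-2,0],-1.2],[1,[29.4,-2.1,0],-1.26]]}}

```text
time_s: 46.45
tool_pos: [0.4619, -0.1744, 0.3499]
tool_rot: [0.964, -0.266, 0.002, -0.006]
force: [1.0, -0.4, -4.3]
grip_width: 0.14
finger_force: 97.8
```

Run:
```python
from h import *
st()
for n in('top','side'):
    p,W=look(n); g=p.max(2)
    m=(g<75)&(abs(W[...,2]-.003)<.006)&(abs(W[...,0]-.48)<.16)&(abs(W[...,1]-.1)<.13)
    m=cv2.morphologyEx(m.astype(np.uint8),cv2.MORPH_OPEN,np.ones((3,3)))
    k,l,s,c=cv2.connectedComponentsWithStats(m); i=1+s[1:,4].argmax(); q=W[l==i]; print(n,len(q),rect(q))
    save(p,'m_%s.png'%n,1)
```

```text
t 46.45 q [-0.369  0.208  0.248  1.608  0.013 -2.973] pos [ 0.4619 -0.1744  0.3499] tx [ 0.859 -0.512  0.   ] tz [ 0.007  0.011 -1.   ] F [ 1.  -0.4 -4.3]
top 3136 (array([488.6, 107.5]), array([129.1, 187.8]), 81.5)
side 2066 (array([486.5, 106.8]), array([128.8, 186.4]), 81.5)
```

```bash
cat >> h.py <<'E'
def lip():
    "lip/bar/tilt from the tool pose, scoop gripped with its own -y along tool -y"
    s=manip.get_state(); M=R.from_quat(s['tool_rot']).as_matrix(); g=s['tool_pos']-.011*M[:,2]
    f=-M[:,1]; L=g+.102*f+.060*M[:,2]; a=np.radians(2.2); d=L[:2]-[.453,-.215]
    print('bar',g.round(3),'lip',L.round(3),'lip in grader',np.round([d[0]*np.cos(a)+d[1]*np.sin(a),-d[0]*np.sin(a)+d[1]*np.cos(a)],3),'tilt deg',np.degrees(np.arccos(-M[2,2])).round(1),'nose pitch',np.degrees(np.arcsin(-f[2])).round(1),'front az',np.degrees(np.arctan2(f[1],f[0])).round(1)); st()
E
python3 - <<'E'
from h import *
lip(); go(.408,-.205,.315,-26.7)
E
```

```text
bar [ 0.462 -0.175  0.361] lip [ 0.515 -0.087  0.302] lip in grader [0.067 0.126] tilt deg 0.7 nose pitch -0.7 front az 59.0
t 46.55 q [-0.369  0.208  0.248  1.608  0.013 -2.969] pos [ 0.462  -0.1745  0.3499] tx [ 0.857 -0.515  0.   ] tz [ 0.007  0.011 -1.   ] F [-0.   0.4 -4.8]
now [ 0.462  -0.1745  0.3499] phi -31.0 t 46.55 SHIFT [-3.06  5.44  3.42] TURN -0.075
```

Request:
{"fn": "servo_tool", "kwargs": {"targets": [[1,[-0.5,1,0.6],-0.01],[1,[-1.5,2.6,1.6],-0.03],[1,[-2.5,4.2,2.6],-0.05],[1,[-3,5.2,3.3],-0.07],[1,[-3.1,5.4,3.4],-0.075],[1,[-3.1,5.4,3.4],-0.1]]}}

```text
time_s: 47.3
tool_pos: [0.4123, -0.1956, 0.3161]
tool_rot: [0.975, -0.222, 0.003, -0.003]
force: [-0.9, 0.0, -4.8]
grip_width: 0.146
finger_force: 97.7
```

Request:
{"fn": "servo_tool", "kwargs": {"targets": [[1,[0,20,0],-0.12],[1,[0,20,0],-0.12],[1,[0,20,0],-0.12],[1,[0,20,0],-0.12],[1,[0,20,0],-0.12],[1,[0,20,0],-0.12],[1,[0,20,0],-0.12],[1,[0,20,0],-0.12]]}}

```text
time_s: 48.3
tool_pos: [0.4065, -0.189, 0.3148]
tool_rot: [0.979, -0.202, -0.003, 0.021]
force: [-1.0, 0.1, -4.5]
grip_width: 0.148
finger_force: 97.9
```

```bash
python3 -c "
from h import *
lip()"
```

```text
bar [ 0.407 -0.189  0.326] lip [ 0.446 -0.097  0.261] lip in grader [-0.002  0.118] tilt deg 2.5 nose pitch 2.5 front az 66.6
t 48.3 q [-0.407  0.114  0.044  1.498 -0.043 -3.141] pos [ 0.4065 -0.189   0.3148] tx [ 0.918 -0.396  0.002] tz [-0.015 -0.041 -0.999] F [-1.   0.1 -4.5]
```

Request:
{"fn": "servo_tool", "kwargs": {"targets": [[1,[0,40,0],-0.15],[1,[0,40,0],-0.15],[1,[0,40,0],-0.15],[1,[0,40,0],-0.15],[1,[0,40,0],-0.15],[1,[0,40,0],-0.15],[1,[0,40,0],-0.15],[1,[0,40,0],-0.15],[1,[0,40,0],-0.15],[1,[0,40,0],-0.15]]}}

```text
time_s: 49.55
tool_pos: [0.3898, -0.163, 0.329]
tool_rot: [0.985, -0.165, -0.011, 0.046]
force: [-0.4, -0.3, -3.6]
grip_width: 0.142
finger_force: 98.1
```

```bash
python3 -c "
from h import *
lip()"
```

```text
bar [ 0.39  -0.162  0.34 ] lip [ 0.421 -0.071  0.271] lip in grader [-0.026  0.145] tilt deg 5.4 nose pitch 5.3 front az 71.0
t 49.55 q [-0.331  0.066  0.024  1.535 -0.093 -3.141] pos [ 0.3898 -0.163   0.329 ] tx [ 0.945 -0.326 -0.006] tz [-0.036 -0.086 -0.996] F [-0.4 -0.3 -3.6]
```

Request:
{"fn": "servo_tool", "kwargs": {"targets": [[1,[0,20,0],0],[1,[0,20,0],0],[1,[0,20,0],0],[1,[0,20,0],0],[1,[0,20,0],0],[1,[0,20,0],0],[1,[0,20,0],0],[1,[0,20,0],0],[1,[0,20,0],0],[1,[0,20,0],0]]}}

```text
time_s: 50.8
tool_pos: [0.3848, -0.2121, 0.3476]
tool_rot: [0.977, -0.202, -0.018, 0.069]
force: [0.1, -0.8, -4.3]
grip_width: 0.147
finger_force: 98.3
```

```bash
python3 -c "
from h import *
lip()"
```

```text
bar [ 0.385 -0.211  0.358] lip [ 0.422 -0.126  0.285] lip in grader [-0.028  0.09 ] tilt deg 8.2 nose pitch 8.2 front az 66.6
t 50.8 q [-0.408  0.1    0.105  1.584 -0.143 -3.141] pos [ 0.3848 -0.2121  0.3476] tx [ 0.918 -0.397 -0.008] tz [-0.064 -0.128 -0.99 ] F [ 0.1 -0.8 -4.3]
```

Request:
{"fn": "servo_tool", "kwargs": {"targets": [[1,[0.3,20,0.5],-0.04],[1,[0.6,20,1],-0.04],[1,[0.9,20,1.6],-0.04],[1,[1.2,20,2.2],-0.04],[1,[1.5,20,2.8],-0.04],[1,[1.8,20,3.4],-0.04],[1,[2.0,20,4],-0.04],[1,[2.2,20,4.6],-0.04],[1,[2.2,20,5.2],-0.04],[1,[2.2,20,5.8],-0.04]]}}

```text
time_s: 52.05
tool_pos: [0.3957, -0.254, 0.3283]
tool_rot: [0.97, -0.222, -0.029, 0.092]
force: [0.4, 0.2, -5.3]
grip_width: 0.142
finger_force: 98.3
```

```bash
python3 -c "
from h import *
lip()"
```

```text
bar [ 0.397 -0.252  0.339] lip [ 0.434 -0.172  0.261] lip in grader [-0.017  0.044] tilt deg 11.1 nose pitch 11.0 front az 64.3
t 52.05 q [-0.45   0.166  0.126  1.547 -0.193 -3.141] pos [ 0.3957 -0.254   0.3283] tx [ 0.9   -0.436 -0.016] tz [-0.097 -0.166 -0.981] F [ 0.4  0.2 -5.3]
```

Request:
{"fn": "servo_tool", "kwargs": {"targets": [[1,[0,-0.4,0.4],-0.01],[1,[0,-1.2,1],-0.025],[1,[0,-2.2,1.8],-0.045],[1,[0,-3.4,2.6],-0.065],[1,[0,-4.5,3.3],-0.085],[1,[0,-5.2,3.8],-0.1],[1,[0,-5.5,4],-0.105],[1,[0,-5.5,4],-0.105]]}}

```text
time_s: 53.05
tool_pos: [0.4156, -0.2107, 0.279]
tool_rot: [0.98, -0.171, -0.034, 0.091]
force: [-0.6, 0.3, -4.1]
grip_width: 0.143
finger_force: 98.4
```

Run:
```python
from h import *
lip()
a,Wt=look('top'); b,Ws=look('side')
cv2.imwrite('pics/p1.png',cv2.resize(np.hstack([a[160:300,250:420],b[60:200,200:370]])[...,::-1],(790,325),interpolation=2))
```

```text
bar [ 0.417 -0.209  0.29 ] lip [ 0.444 -0.125  0.212] lip in grader [-0.005  0.091] tilt deg 11.1 nose pitch 11.0 front az 70.4
t 53.05 q [-0.348  0.182  0.018  1.443 -0.191 -3.141] pos [ 0.4156 -0.2107  0.279 ] tx [ 0.939 -0.342 -0.035] tz [-0.098 -0.167 -0.981] F [-0.6  0.3 -4.1]
```

View pics/p1.png

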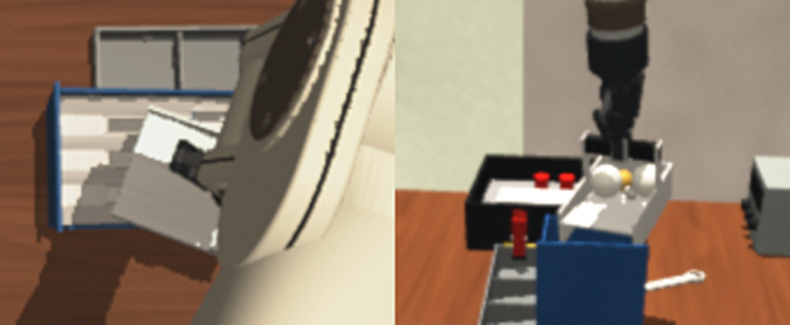

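Left half: the scoop nose points at the head wall, over the ramp. Right half: both large balls and the medium one are still at its back. I keep tipping.

Request:
{"fn": "servo_tool", "kwargs": {"targets": [[1,[0,20,0],-0.1],[1,[0,20,0],-0.1],[1,[0,20,0],-0.1],[1,[0,20,0],-0.1],[1,[0,20,0],-0.1],[1,[0,20,0],-0.1],[1,[0,20,0],-0.1],[1,[0,20,0],-0.1],[1,[0,20,0],-0.1],[1,[0,20,0],-0.1]]}}

```text
time_s: 54.4
tool_pos: [0.411, -0.2168, 0.3166]
tool_rot: [0.979, -0.162, -0.048, 0.113]
force: [0.5, 0.6, -3.8]
grip_width: 0.141
finger_force: 98.4
```

```bash
python3 -c "
from h import *
lip()"
```

```text
bar [ 0.412 -0.215  0.327] lip [ 0.436 -0.133  0.245] lip in grader [-0.014  0.083] tilt deg 14.1 nose pitch 13.7 front az 71.6
t 54.4 q [-0.334  0.184  0.11   1.553 -0.24  -3.141] pos [ 0.411  -0.2168  0.3166] tx [ 0.943 -0.328 -0.056] tz [-0.13  -0.206 -0.97 ] F [ 0.5  0.6 -3.8]
```

Request:
{"fn": "servo_tool", "kwargs": {"targets": [[1,[0,20,0.8],-0.14],[1,[0,20,1.6],-0.14],[1,[0,20,2.4],-0.14],[1,[0,20,3.2],-0.14],[1,[0,20,4],-0.14],[1,[0,20,4.8],-0.14],[1,[0,20,5.6],-0.14],[1,[0,20,6.4],-0.14],[1,[0,20,7.2],-0.14],[1,[0,20,7.6],-0.14]]}}

```text
time_s: 55.65
tool_pos: [0.4023, -0.2019, 0.3051]
tool_rot: [0.98, -0.132, -0.065, 0.134]
force: [-0.1, -0.1, -4.2]
grip_width: 0.141
finger_force: 98.5
```

```bash
python3 -c "
from h import *
lip()"
```

```text
bar [ 0.404 -0.199  0.316] lip [ 0.419 -0.119  0.23 ] lip in grader [-0.03   0.097] tilt deg 17.1 nose pitch 16.3 front az 75.5
t 55.65 q [-0.28   0.179  0.063  1.546 -0.285 -3.141] pos [ 0.4023 -0.2019  0.3051] tx [ 0.957 -0.276 -0.091] tz [-0.162 -0.246 -0.956] F [-0.1 -0.1 -4.2]
```

Request:
{"fn": "servo_tool", "kwargs": {"targets": [[1,[0.6,0,0.6],0],[1,[1.5,0,1.5],0],[1,[2.4,-0.3,2.4],0],[1,[3,-0.6,2.8],0],[1,[3,-0.6,2.8],0]]}}

```text
time_s: 56.28
tool_pos: [0.4285, -0.2104, 0.2735]
tool_rot: [0.98, -0.132, -0.065, 0.134]
force: [0.5, -0.3, -3.7]
grip_width: 0.144
finger_force: 98.6
```

Run:
```python
from h import *
lip(); b,Ws=look('side'); cv2.imwrite('pics/p2.png',cv2.resize(b[60:200,200:370,::-1],None,fx=3,fy=3,interpolation=2))
```

```text
bar [ 0.43  -0.208  0.284] lip [ 0.445 -0.128  0.198] lip in grader [-0.005  0.087] tilt deg 17.2 nose pitch 16.3 front az 75.4
t 56.27 q [-0.281  0.244  0.063  1.483 -0.286 -3.141] pos [ 0.4285 -0.2104  0.2735] tx [ 0.956 -0.277 -0.093] tz [-0.164 -0.246 -0.955] F [ 0.5 -0.3 -3.7]
```

View pics/p2.png

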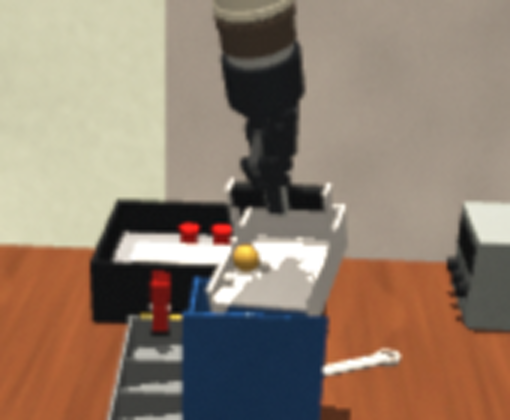

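The medium ball (245,257) is rolling out along the +x wall and the large ones have already left the scoop. I keep tipping.

Request:
{"fn": "servo_tool", "kwargs": {"targets": [[1,[0,20,0.6],-0.13],[1,[0,20,1.2],-0.13],[1,[0,20,1.8],-0.13],[1,[0,20,2.2],-0.13],[1,[0,20,2.6],-0.13],[1,[0.3,20,3],-0.13],[1,[0.6,20,3.4],-0.13],[1,[0.9,20,3.7],-0.13],[1,[1.2,20,4],-0.13],[1,[1.2,20,4],-0.13]]}}

```text
time_s: 57.58
tool_pos: [0.4315, -0.2068, 0.2957]
tool_rot: [0.978, -0.11, -0.084, 0.155]
force: [0.2, -0.4, -2.6]
grip_width: 0.143
finger_force: 98.7
```

Run:
```python
from h import *
lip()
a,Wt=look('top'); b,Ws=look('side')
cv2.imwrite('pics/p3.png',cv2.resize(np.hstack([a[160:300,250:420],b[60:200,200:370]])[...,::-1],(790,325),interpolation=2))
```

```text
bar [ 0.434 -0.204  0.306] lip [ 0.441 -0.126  0.217] lip in grader [-0.008  0.089] tilt deg 20.3 nose pitch 18.8 front az 78.5
t 57.58 q [-0.245  0.265  0.133  1.57  -0.331 -3.141] pos [ 0.4315 -0.2068  0.2957] tx [ 0.962 -0.241 -0.13 ] tz [-0.198 -0.285 -0.938] F [ 0.2 -0.4 -2.6]
```

View pics/p3.png

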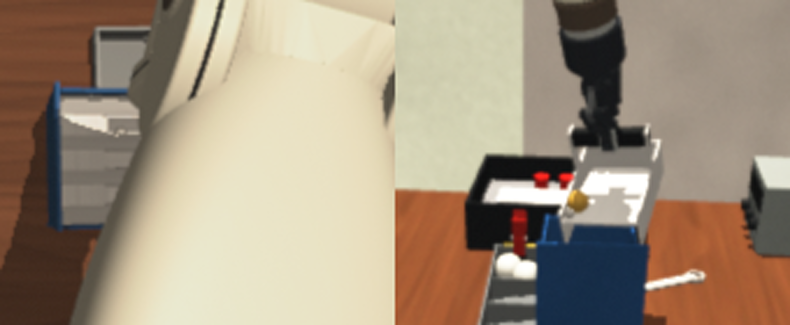

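Both large balls lie in the tray's far (large) pocket at (515,268). The medium and the smalls sit at the scoop's +x wall (577,203). I tip further.

Request:
{"fn": "servo_tool", "kwargs": {"targets": [[1,[0,20,0.6],-0.12],[1,[0,20,1.2],-0.12],[1,[0,20,1.8],-0.12],[1,[0,20,2.4],-0.12],[1,[0,20,3],-0.12],[1,[0.3,20,3.6],-0.12],[1,[0.6,20,4.2],-0.12],[1,[0.9,20,4.8],-0.12],[1,[1.2,20,5],-0.12],[1,[1.2,20,5],-0.12]]}}

```text
time_s: 58.92
tool_pos: [0.4365, -0.21, 0.3179]
tool_rot: [0.974, -0.093, -0.104, 0.175]
force: [0.3, -0.9, -2.0]
grip_width: 0.142
finger_force: 98.7
```

```bash
python3 -c "
from h import *
lip()"
```

```text
bar [ 0.439 -0.206  0.328] lip [ 0.44  -0.132  0.236] lip in grader [-0.01   0.084] tilt deg 23.5 nose pitch 21.2 front az 81.0
t 58.92 q [-0.223  0.299  0.219  1.662 -0.375 -3.141] pos [ 0.4365 -0.21    0.3179] tx [ 0.961 -0.219 -0.17 ] tz [-0.236 -0.323 -0.917] F [ 0.3 -0.9 -2. ]
```

Request:
{"fn": "servo_tool", "kwargs": {"targets": [[1,[0,20,0.6],-0.12],[1,[0,20,1.2],-0.12],[1,[0,20,1.8],-0.12],[1,[0,20,2.4],-0.12],[1,[0,20,3],-0.12],[1,[0.3,20,3.6],-0.12],[1,[0.6,20,4],-0.12],[1,[0.9,20,4],-0.12],[1,[1.2,20,4],-0.12],[1,[1.2,20,4],-0.12]]}}

```text
time_s: 60.18
tool_pos: [0.4457, -0.2167, 0.3546]
tool_rot: [0.969, -0.078, -0.127, 0.195]
force: [-0.3, 0.0, -2.1]
grip_width: 0.146
finger_force: 98.7
```

```bash
cat >> h.py <<'E'
def tray():
    "count coloured blobs in tray pockets, grader frame -> tray own"
    a=np.radians(2.2); Rm=np.array([[np.cos(a),np.sin(a)],[-np.sin(a),np.cos(a)]])
    for n in('top','side'):
        p,W=look(n); d=(W[...,:2]-[.453,-.215])@Rm.T-[.1115,-.0385]
        m=(abs(d[...,0])<.04)&(abs(d[...,1])<.137)&(W[...,2]>.008)
        hsv=cv2.cvtColor(p,cv2.COLOR_RGB2HSV)
        y=m&(hsv[...,0]>12)&(hsv[...,0]<32)&(hsv[...,1]>110)&(abs(d[...,1])<.13); w=m&(p.min(2)>150)
        for c,mm in(('brass',y),('white',w)):
            k,l,s,_=cv2.connectedComponentsWithStats(mm.astype(np.uint8))
            for i in range(1,k):
                if s[i,4]>=3: print(n,c,s[i,4],np.median(d[l==i],0).round(3),'z',np.percentile(W[l==i][:,2],[50,95]).round(3))
E
python3 - <<'E'
from h import *
lip(); tray(); b,Ws=look('side'); cv2.imwrite('pics/p4.png',cv2.resize(b[60:200,200:370,::-1],None,fx=3,fy=3,interpolation=2))
E
```

```text
bar [ 0.449 -0.213  0.364] lip [ 0.443 -0.141  0.27 ] lip in grader [-0.007  0.074] tilt deg 26.9 nose pitch 23.5 front az 83.6
t 60.17 q [-0.207  0.351  0.364  1.801 -0.42  -3.141] pos [ 0.4457 -0.2167  0.3546] tx [ 0.956 -0.202 -0.215] tz [-0.276 -0.359 -0.892] F [-0.3  0.  -2.1]
top white 2508 [-0.016  0.124] z [0.759 0.761]
top white 605 [-0.021  0.105] z [0.763 0.765]
top white 510 [-0.023  0.096] z [0.763 0.765]
side white 132 [ 0.001 -0.074] z [0.046 0.055]
side white 24 [-0.016 -0.024] z [0.01  0.042]
side white 53 [-0.014  0.062] z [0.011 0.049]
```

View pics/p4.png

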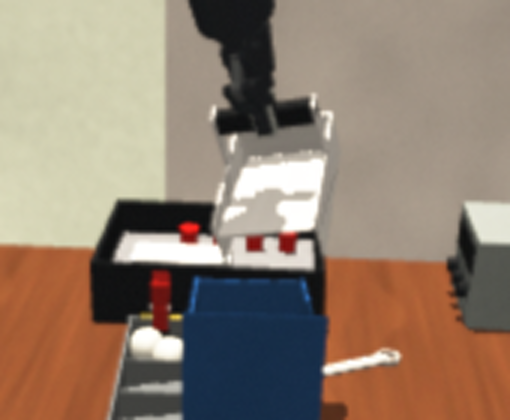

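The scoop is empty and weighs 2.1 N. Next I bring it upright by the opposite limit of the last joint, clear of the grader.

Run:
```python
from h import *
go(.40,-.29,.43,0)
```

```text
now [ 0.4456 -0.2167  0.3547] phi -11.9 t 60.33 SHIFT [-4.5  10.15 -2.82] TURN -0.208
```

Request:
{"fn": "servo_tool", "kwargs": {"targets": [[1,[-1,2,-1.5],0.1],[1,[-2,5,-2.5],0.28],[1,[-4.5,8,-2.8],0.46],[1,[-4.5,10,-2.8],0.64],[1,[-4.5,10.1,-2.8],0.82],[1,[-4.5,10.1,-2.8],1],[1,[-4.5,10.1,-2.8],1.18],[1,[-4.5,10.1,-2.8],1.36],[1,[-4.5,10.1,-2.8],1.54],[1,[-4.5,10.1,-2.8],1.72],[1,[-4.5,10.1,-2.8],1.9],[1,[-4.5,10.1,-2.8],2.08]]}}

```text
time_s: 61.82
tool_pos: [0.3998, -0.2896, 0.4298]
tool_rot: [-0.42, 0.877, -0.105, -0.208]
force: [0.7, -0.5, -1.0]
grip_width: 0.141
finger_force: 98.8
```

Request:
{"fn": "servo_tool", "kwargs": {"targets": [[1,[0,0,0],0.18],[1,[0,0,0],0.36],[1,[0,0,0],0.54],[1,[0,0,0],0.72],[1,[0,0,0],0.9],[1,[0,0,0],1.08],[1,[0,0,0],1.26],[1,[0,0,0],1.44],[1,[0,0,0],1.62],[1,[0,0,0],1.8],[1,[0,0,0],1.98],[1,[0,0,0],2.16]]}}

```text
time_s: 63.32
tool_pos: [0.3998, -0.2896, 0.4298]
tool_rot: [0.575, 0.784, -0.233, -0.005]
force: [-0.4, 0.5, -2.9]
grip_width: 0.144
finger_force: 98.8
```

Request:
{"fn": "servo_tool", "kwargs": {"targets": [[1,[0,0,0],0.18],[1,[0,0,0],0.36],[1,[0,0,0],0.54],[1,[0,0,0],0.72],[1,[0,0,0],0.9],[1,[0,0,0],1.08],[1,[0,0,0],1.26],[1,[0,0,0],1.44],[1,[0,0,0],1.62],[1,[0,0,0],1.8],[1,[0,0,0],1.9],[1,[0,0,0],1.9]]}}

```text
time_s: 64.82
tool_pos: [0.3998, -0.2896, 0.4298]
tool_rot: [0.973, -0.008, -0.14, 0.186]
force: [0.8, 0.5, -2.0]
grip_width: 0.142
finger_force: 98.8
```

Run:
```python
from h import *
lip(); tray()
```

```text
bar [ 0.403 -0.286  0.44 ] lip [ 0.383 -0.212  0.349] lip in grader [-0.07   0.005] tilt deg 26.9 nose pitch 21.3 front az 92.2
t 64.83 q [-0.364  0.303  0.494  1.906 -0.448  2.828] pos [ 0.3998 -0.2896  0.4298] tx [ 0.961 -0.068 -0.27 ] tz [-0.276 -0.359 -0.892] F [ 0.8  0.5 -2. ]
top brass 95 [ 0.024 -0.016] z [0.032 0.037]
top white 160 [ 0.017 -0.092] z [0.049 0.054]
top white 6 [0.032 0.121] z [0.021 0.021]
top white 6 [0.032 0.104] z [0.019 0.02 ]
top white 162 [-0.015 -0.06 ] z [0.054 0.059]
side brass 52 [ 0.023 -0.012] z [0.026 0.034]
side white 132 [ 0.001 -0.073] z [0.046 0.055]
side white 21 [-0.018 -0.025] z [0.011 0.042]
side white 50 [-0.016  0.061] z [0.011 0.033]
side white 3 [0.017 0.136] z [0.05 0.05]
```

All five balls are in the right pockets: brass at y -0.016, large at -0.06 and -0.092, small at 0.104 and 0.121. Now I level the scoop.

Request:
{"fn": "servo_tool", "kwargs": {"targets": [[1,[0,0,0],0.18],[1,[0,-20,0],0.44],[1,[0,-20,0],0.44],[1,[0,-20,0],0.44],[1,[0,-20,0],0.44],[1,[0,-20,0],0.44],[1,[0,-20,0],0.44],[1,[0,-20,0],0.44],[1,[0,-20,0],0.44],[1,[0,-20,0],0.44],[1,[0,-20,0],0.44],[1,[0,-20,0],0.44]]}}

```text
time_s: 66.42
tool_pos: [0.3248, -0.2671, 0.3569]
tool_rot: [0.96, -0.187, -0.084, 0.19]
force: [-0.7, -0.2, -1.9]
grip_width: 0.144
finger_force: 98.7
```

```bash
python3 -c "
from h import *
lip()"
```

```text
bar [ 0.327 -0.263  0.367] lip [ 0.347 -0.196  0.272] lip in grader [-0.105  0.023] tilt deg 24.0 nose pitch 23.4 front az 69.1
t 66.42 q [-0.405  0.093  0.063  1.631 -0.409  3.141] pos [ 0.3248 -0.2671  0.3569] tx [ 0.916 -0.391 -0.091] tz [-0.233 -0.333 -0.914] F [-0.7 -0.2 -1.9]
```

Request:
{"fn": "servo_tool", "kwargs": {"targets": [[1,[0.6,-20,-0.6],0.1],[1,[1.2,-20,-1.2],0.1],[1,[2,-20,-2],0.1],[1,[3,-20,-3],0.1],[1,[4,-20,-4],0.1],[1,[5,-20,-5],0.1],[1,[6,-20,-6],0.1],[1,[7,-20,-7],0.1],[1,[8,-20,-8],0.1],[1,[9,-20,-9],0.1],[1,[10,-20,-10],0.1],[1,[11,-20,-11],0.1]]}}

```text
time_s: 67.92
tool_pos: [0.4066, -0.2928, 0.3493]
tool_rot: [0.963, -0.196, -0.062, 0.173]
force: [0.3, -0.8, -1.2]
grip_width: 0.143
finger_force: 98.7
```

```bash
python3 -c "
from h import *
lip()"
```

```text
bar [ 0.409 -0.289  0.36 ] lip [ 0.434 -0.22   0.267] lip in grader [-0.02  -0.004] tilt deg 21.2 nose pitch 21.0 front az 67.6
t 67.92 q [-0.411  0.241  0.237  1.619 -0.367  3.141] pos [ 0.4066 -0.2928  0.3493] tx [ 0.916 -0.398 -0.052] tz [-0.188 -0.309 -0.932] F [ 0.3 -0.8 -1.2]
```

Request:
{"fn": "servo_tool", "kwargs": {"targets": [[1,[0.3,-20,-0.4],0.1],[1,[0.6,-20,-0.8],0.1],[1,[0.9,-20,-1.2],0.1],[1,[1.2,-20,-2],0.1],[1,[1.6,-20,-2.6],0.1],[1,[2,-20,-3.2],0.1],[1,[2.5,-20,-4],0.1],[1,[3,-20,-4.6],0.1],[1,[3.5,-20,-5.2],0.1],[1,[4,-20,-6],0.1],[1,[4.5,-20,-6.6],0.1],[1,[5,-20,-7],0.1]]}}

```text
time_s: 69.42
tool_pos: [0.4464, -0.2973, 0.3293]
tool_rot: [0.967, -0.2, -0.042, 0.155]
force: [0.1, 0.5, -1.8]
grip_width: 0.143
finger_force: 98.7
```

Request:
{"fn": "servo_tool", "kwargs": {"targets": [[1,[0.3,-20,-0.4],0.1],[1,[0.6,-20,-0.8],0.1],[1,[0.9,-20,-1.2],0.1],[1,[1.2,-20,-2],0.1],[1,[1.6,-20,-2.6],0.1],[1,[2,-20,-3.2],0.1],[1,[2.5,-20,-4],0.1],[1,[3,-20,-4.6],0.1],[1,[3.5,-20,-5.2],0.1],[1,[4,-20,-6],0.1],[1,[4.5,-20,-6.6],0.1],[1,[5,-20,-7],0.1]]}}

```text
time_s: 70.92
tool_pos: [0.4892, -0.3003, 0.3205]
tool_rot: [0.97, -0.202, -0.023, 0.136]
force: [-0.2, -0.3, -1.4]
grip_width: 0.144
finger_force: 98.7
```

```bash
python3 -c "
from h import *
lip()"
```

```text
bar [ 0.49  -0.297  0.331] lip [ 0.524 -0.223  0.246] lip in grader [ 0.07 -0.01] tilt deg 15.8 nose pitch 15.8 front az 66.4
t 70.92 q [-0.41   0.358  0.346  1.548 -0.276  3.141] pos [ 0.4892 -0.3003  0.3205] tx [ 0.917 -0.398  0.011] tz [-0.099 -0.254 -0.962] F [-0.2 -0.3 -1.4]
```

Request:
{"fn": "servo_tool", "kwargs": {"targets": [[1,[0,-20,-0.4],0.1],[1,[0,-20,-0.8],0.1],[1,[0,-20,-1.2],0.1],[1,[0,-20,-2],0.1],[1,[0,-20,-2.6],0.1],[1,[0,-20,-3.2],0.1],[1,[0,-20,-4],0.1],[1,[0,-20,-4.6],0.1],[1,[0,-20,-5.2],0.1],[1,[0,-20,-6],0.1],[1,[0,-20,-6.6],0.1],[1,[0,-20,-7],0.1]]}}

```text
time_s: 72.42
tool_pos: [0.4953, -0.2875, 0.3219]
tool_rot: [0.972, -0.203, -0.006, 0.115]
force: [-0.2, -1.1, -3.2]
grip_width: 0.146
finger_force: 98.7
```

Request:
{"fn": "servo_tool", "kwargs": {"targets": [[1,[0,-20,-0.4],0.1],[1,[0,-20,-0.8],0.1],[1,[0,-20,-1.2],0.1],[1,[0,-20,-2],0.1],[1,[0,-20,-2.6],0.1],[1,[0,-20,-3.2],0.1],[1,[0,-20,-4],0.1],[1,[0,-20,-4.6],0.1],[1,[0,-20,-5.2],0.1],[1,[0,-20,-5.2],0.1],[1,[0,-20,-5.2],0.1],[1,[0,-20,-5.2],0.1]]}}

```text
time_s: 73.92
tool_pos: [0.5008, -0.2751, 0.3232]
tool_rot: [0.974, -0.204, 0.009, 0.094]
force: [0.6, -0.2, -2.2]
grip_width: 0.143
finger_force: 98.7
```

```bash
python3 -c "
from h import *
lip()"
```

```text
bar [ 0.501 -0.273  0.334] lip [ 0.541 -0.193  0.257] lip in grader [0.088 0.019] tilt deg 10.8 nose pitch 10.3 front az 66.0
t 73.92 q [-0.41   0.321  0.315  1.51  -0.18   3.141] pos [ 0.5008 -0.2751  0.3232] tx [ 0.916 -0.397  0.056] tz [-0.021 -0.186 -0.982] F [ 0.6 -0.2 -2.2]
```

Request:
{"fn": "servo_tool", "kwargs": {"targets": [[1,[0,-1,-2],-0.03],[1,[0,-3,-4],-0.08],[1,[0.5,-6,-6],-0.14],[1,[1,-10,-7],-0.2],[1,[2,-13.5,-7],-0.26],[1,[3,-17,-7],-0.32],[1,[3.8,-19.5,-7],-0.38],[1,[4,-21,-7],-0.41],[1,[4,-21,-7],-0.41]]}}

```text
time_s: 75.05
tool_pos: [0.6231, -0.0886, 0.3558]
tool_rot: [0.996, -0.001, -0.011, 0.094]
force: [-0.1, -0.4, -2.8]
grip_width: 0.144
finger_force: 98.8
```

```bash
python3 -c "
from h import *
lip()"
```

```text
bar [ 0.623 -0.087  0.367] lip [0.622 0.003 0.289] lip in grader [0.177 0.211] tilt deg 10.8 nose pitch 10.8 front az 90.0
t 75.05 q [-0.053  0.528  0.715  1.77  -0.189  3.092] pos [ 0.6231 -0.0886  0.3558] tx [ 1.    -0.005 -0.022] tz [-0.022 -0.187 -0.982] F [-0.1 -0.4 -2.8]
```

Request:
{"fn": "servo_tool", "kwargs": {"targets": [[1,[-0.4,-20,0],0.14],[1,[-0.8,-20,0],0.14],[1,[-1.2,-20,0],0.14],[1,[-1.6,-20,0],0.14],[1,[-2,-20,0],0.14],[1,[-2.5,-20,0],0.14],[1,[-3,-20,0],0.14],[1,[-3.5,-20,0],0.14],[1,[-4,-20,0],0.14],[1,[-4,-20,0],0.14],[1,[-4,-20,0],0.14],[1,[-4,-20,0],0.14]]}}

```text
time_s: 76.55
tool_pos: [0.5787, -0.0657, 0.32]
tool_rot: [0.997, -0.021, 0.0, 0.07]
force: [0.4, -0.8, -1.8]
grip_width: 0.145
finger_force: 98.7
```

Request:
{"fn": "servo_tool", "kwargs": {"targets": [[1,[0,-20,0],0.1],[1,[0,-20,0],0.1],[1,[0,-20,0],0.1],[1,[0,-20,0],0.1],[1,[0,-20,0],0.1],[1,[0,-20,0],0.1],[1,[0,-20,0],0.1],[1,[0,-20,0],0.1],[1,[0,-20,0],0.1],[1,[0,-20,0],0.1],[1,[0,-20,0],0.1],[1,[0,-20,0],0.1]]}}

```text
time_s: 78.05
tool_pos: [0.58, -0.0501, 0.2922]
tool_rot: [0.999, -0.02, 0.007, 0.045]
force: [-0.8, -0.2, -1.4]
grip_width: 0.146
finger_force: 98.7
```

```bash
python3 -c "
from h import *
lip()"
```

```text
bar [ 0.58  -0.049  0.303] lip [0.585 0.047 0.234] lip in grader [0.142 0.257] tilt deg 5.3 nose pitch 5.2 front az 87.7
t 78.05 q [-0.04   0.383  0.335  1.508 -0.09   3.141] pos [ 0.58   -0.0501  0.2922] tx [ 0.999 -0.039  0.015] tz [ 0.011 -0.091 -0.996] F [-0.8 -0.2 -1.4]
```

Request:
{"fn": "servo_tool", "kwargs": {"targets": [[1,[0.3,-20,-1],0.1],[1,[0.6,-20,-2],0.1],[1,[0.6,-20,-3],0.1],[1,[0.6,-20,-4],0.1],[1,[0.6,-20,-5],0.1],[1,[0.6,-20,-5],0.1],[1,[0.6,-20,-5],0.1],[1,[0.6,-20,-5],0.1],[1,[0.6,-20,-5],0.1],[1,[0.6,-20,-5],0.1],[1,[0.6,-20,-5],0.1],[1,[0.6,-20,-5],0.1]]}}

```text
time_s: 79.55
tool_pos: [0.5864, -0.0346, 0.323]
tool_rot: [1.0, -0.019, 0.01, 0.021]
force: [-0.2, -0.4, -2.0]
grip_width: 0.146
finger_force: 98.7
```

Request:
{"fn": "servo_tool", "kwargs": {"targets": [[1,[0,-20,-0.3],0.1],[1,[0,-20,-0.5],0.1],[1,[0,-20,-1],0.1],[1,[0,-20,-1.5],0.1],[1,[0,-20,-2],0.1],[1,[0,-20,-2],0.1],[1,[0,-20,-2],0.1],[1,[0,-20,-2],0.1],[1,[0,-20,-2],0.1]]}}

```text
time_s: 80.68
tool_pos: [0.5868, -0.019, 0.3335]
tool_rot: [1.0, -0.018, 0.012, -0.004]
force: [0.1, 0.9, -1.6]
grip_width: 0.142
finger_force: 98.7
```

Run:
```python
from h import *
lip(); a=np.radians(-10); print(.4875-.012*np.cos(a),.107-.012*np.sin(a)); go(.4757,.109,.3,-100)
```

```text
bar [ 0.587 -0.019  0.344] lip [0.592 0.083 0.285] lip in grader [0.15  0.293] tilt deg 1.4 nose pitch -0.5 front az 88.0
t 80.67 q [-0.037  0.391  0.456  1.613  0.009  3.141] pos [ 0.5868 -0.019   0.3335] tx [ 0.999 -0.036  0.023] tz [ 0.023  0.008 -1.   ] F [ 0.1  0.9 -1.6]
0.4756823069638535 0.10908377813200316
now [ 0.5868 -0.019   0.3335] phi -2.0 t 80.67 SHIFT [-11.64 -12.37   3.19] TURN 1.71
```

Level again, 1.4° off. Now the long way round to the mat's heading.

Request:
{"fn": "servo_tool", "kwargs": {"targets": [[1,[0,0,0],-0.18],[1,[-2,-2,0],-0.36],[1,[-4,-4,0],-0.54],[1,[-6,-6,0],-0.72],[1,[-8,-8,0],-0.9],[1,[-10,-10,0],-1.08],[1,[-11.6,-12.4,0],-1.26],[1,[-11.6,-12.4,0],-1.44],[1,[-11.6,-12.4,0],-1.62],[1,[-11.6,-12.4,0],-1.8],[1,[-11.6,-12.4,0],-1.98],[1,[-11.6,-12.4,0],-2.16]]}}

```text
time_s: 82.18
tool_pos: [0.4752, 0.1091, 0.3319]
tool_rot: [0.484, 0.875, 0.009, 0.008]
force: [0.7, -1.0, -1.7]
grip_width: 0.146
finger_force: 98.7
```

Request:
{"fn": "servo_tool", "kwargs": {"targets": [[1,[0,0,0],-0.18],[1,[0,0,0],-0.36],[1,[0,0,0],-0.54],[1,[0,0,0],-0.72],[1,[0,0,0],-0.9],[1,[0,0,0],-1.08],[1,[0,0,0],-1.26],[1,[0,0,0],-1.44],[1,[0,0,0],-1.62],[1,[0,0,0],-1.8],[1,[0,0,0],-1.98],[1,[0,0,0],-2.16]]}}

```text
time_s: 83.68
tool_pos: [0.4753, 0.109, 0.3319]
tool_rot: [-0.543, 0.84, -0.003, 0.012]
force: [-0.2, -0.2, -1.9]
grip_width: 0.147
finger_force: 98.7
```

Run:
```python
from h import *
go(.4757,.109,.15,-98.5)
```

```text
now [0.4753 0.109  0.3319] phi -114.2 t 83.67 SHIFT [ 0.29  0.29 18.19] TURN -0.274
```

Request:
{"fn": "servo_tool", "kwargs": {"targets": [[1,[0,0,2],-0.15],[1,[0.2,0.2,5],-0.27],[1,[0.3,0.3,9],-0.27],[1,[0.3,0.3,13],-0.27],[1,[0.3,0.3,17],-0.27],[1,[0.3,0.3,20],-0.27],[1,[0.3,0.3,22],-0.27],[1,[0.3,0.3,22.4],-0.27],[1,[0.3,0.3,22.4],-0.27]]}}

```text
time_s: 84.8
tool_pos: [0.4769, 0.1094, 0.1082]
tool_rot: [-0.649, 0.761, -0.005, 0.012]
force: [0.0, -0.0, -1.5]
grip_width: 0.144
finger_force: 98.6
```

Run:
```python
from h import *
lip(); go(.4757,.109,.0965,-98.5)
```

```text
bar [0.477 0.109 0.119] lip [0.579 0.094 0.062] lip in grader [0.138 0.304] tilt deg 1.4 nose pitch -1.3 front az -9.1
t 84.8 q [ 0.224  0.302 -0.274  0.969  0.003 -1.189] pos [0.4769 0.1094 0.1082] tx [-0.157 -0.987 -0.012] tz [ 0.024  0.008 -1.   ] F [ 0.  -0.  -1.5]
now [0.4769 0.1094 0.1082] phi -99.0 t 84.8 SHIFT [0.08 0.14 1.17] TURN -0.01
```

Request:
{"fn": "servo_tool", "kwargs": {"targets": [[1,[0,0,0.4],0],[1,[0,0,0.8],0],[1,[0,0,1.1],0],[1,[0,0,1.1],0]], "newtons": 60}}

```text
time_s: 85.3
tool_pos: [0.4771, 0.1094, 0.0969]
tool_rot: [-0.649, 0.761, -0.005, 0.012]
force: [-0.3, -0.2, -1.1]
grip_width: 0.144
finger_force: 98.8
```

Request:
{"fn": "servo_tool", "kwargs": {"targets": [[1,[0,0,0.1],0],[1,[0,0,0.2],0],[1,[0,0,0.2],0]], "newtons": 60}}

```text
time_s: 85.68
tool_pos: [0.4778, 0.1093, 0.0964]
tool_rot: [-0.649, 0.761, -0.005, 0.012]
force: [-1.1, -2.4, 8.2]
grip_width: 0.141
finger_force: 100.6
```

In contact. Release and rise.

Request:
{"fn": "servo_tool", "kwargs": {"targets": [[2.2,[0,0,0],0],[3.2,[0,0,0],0],[4.5,[0,0,0],0],[4.5,[0,0,0],0],[4.5,[0,0,-2],0],[4.5,[0,0,-6],0],[4.5,[0,0,-12],0],[4.5,[0,0,-18],0],[4.5,[0,0,-18],0]]}}

```text
time_s: 86.8
tool_pos: [0.4756, 0.1087, 0.2803]
tool_rot: [-0.649, 0.761, -0.007, 0.017]
force: [-0.5, 0.4, -0.3]
grip_width: 0.528
finger_force: 0.0
```

Request:
{"fn": "servo_tool", "kwargs": {"targets": [[4.5,[0,5,0],0],[4.5,[0,10,0],0],[4.5,[0,14,0],0],[4.5,[0,14,0],0],[4.5,[0,14,0],0]]}}

```text
time_s: 87.42
tool_pos: [0.3348, 0.1302, 0.2714]
tool_rot: [-0.649, 0.761, -0.005, 0.012]
force: [-0.2, 0.2, -1.0]
grip_width: 0.529
finger_force: 0.0
```

Run:
```python
from h import *
st(); bar(); tray()
p,W=look('side'); q=W[(W[...,2]>.1)&(W[...,2]<.125)&(abs(W[...,0]-.476)<.08)&(abs(W[...,1]-.11)<.08)]; print('bar side',len(q),rect(q),np.percentile(q[:,2],[50,95]).round(3))
hsv=cv2.cvtColor(p,cv2.COLOR_RGB2HSV); near=(abs(W[...,0]-.575)<.06)&(abs(W[...,1]+.391)<.06)&(W[...,2]>.03)
m=((hsv[...,0]<8)|(hsv[...,0]>172))&(hsv[...,1]>150)&near; print('clip',m.sum(),rect(W[m]),W[m][:,2].max())
q=W[(abs(W[...,0]-.67)<.05)&(abs(W[...,1]-.19)<.05)&(W[...,2]>.022)]; print('disc',rect(q))
```

```text
t 87.42 q [ 3.720e-01 -7.500e-02 -2.610e-01  1.360e+00 -1.000e-03 -1.041e+00] pos [0.3348 0.1302 0.2714] tx [-0.157 -0.988 -0.011] tz [ 0.024  0.008 -1.   ] F [-0.2  0.2 -1. ]
bar 276 (array([477.9, 107.9]), array([105.8,  19.1]), 81.3)
top brass 96 [ 0.024 -0.016] z [0.032 0.038]
top white 160 [ 0.017 -0.092] z [0.049 0.054]
top white 6 [0.032 0.121] z [0.019 0.023]
top white 6 [0.032 0.104] z [0.019 0.02 ]
top white 161 [-0.015 -0.06 ] z [0.054 0.058]
side brass 52 [ 0.023 -0.012] z [0.026 0.035]
side white 132 [ 0.001 -0.073] z [0.047 0.055]
side white 25 [-0.018 -0.024] z [0.01  0.042]
side white 50 [-0.017  0.061] z [0.011 0.034]
bar side 203 (array([476.3, 106.3]), array([110.7,  17.8]), 81.4) [0.114 0.116]
clip 104 (array([ 571.7, -390.5]), array([20.2, 39.6]), 0.4) 0.10567736154191221
disc (array([670.1, 189.9]), array([51.3, 49.7]), 89.7)
```

```bash
python3 -c "
from bench import manip
print(manip.job_done())"
```

```text
the job is handed in; nothing more can be done
None
```

I handed the job in at about 87 s with every end condition I could measure met, but `job_done` returned no verdict: the clip grips tray and tab, all five balls lie in their pockets by size, the empty scoop stands on its mat, and the disc has not moved.

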